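# Stow the desoldering pump and the marker in their leaning tube holders

## Robot

A 6-joint arm with a two-finger parallel gripper is mounted at the origin on a cart in front of the work surface, level with it; the furniture and walls round the work are solid. World frame = base frame: x ahead of the robot, y to its left, z up, the work surface at z = 0. Lengths are in m, angles in degrees, forces in N, time in s.
With the tool pointing down it reaches from about 0.25 to 0.725 m from the base axis. Payload 9.7 kg.
Tool frame: the origin (TCP) lies on the centre line of the jaws, within the pads' length; the fingertips stand tip_extent ahead of it and the grasp point (between the pads) lies 3 mm ahead of it (tip_extent is the distance from the TCP to the fingertips, in m); z points along the fingers, y is the line along which they close (so a half turn about z gives the same grasp; the last joint's range is limited). The gripper opens to 85 mm and grips with 20 to 120 N. Pads are 22 mm wide; open, the fingers measure 114 mm over their backs; the gripper's body (76 mm by 85 mm) begins 54 mm behind the grasp point. The pads swing forward as they close: fully open they stand 13 mm farther back than shut.
Start: joints at [75.745, 4.979, 10.078, 95.1, 0, 90], TCP at [0.135, 0.533, 0.253] pointing down, gripper open.
Joint ranges: [-179.16, 179.16], [-48.56, 103.87], [-65.8, 70.77], [-126.05, 130.52], [-82.76, 87.17], [-180, 180]. Speed limits (degrees/s): [127.2, 127.2, 147.25, 180, 180, 180].

## Interface

Orientations are given as [roll, pitch, yaw] about the fixed x, y, z axes, in that order (R = Rz(yaw) Ry(pitch) Rx(roll)).
In Python, from workcell import * gives the robot as it stands.
- The arm moves only by the tool servo_tool, never from a script. Its argument "rows" is a list of rows, each an object with "offset": the shift along the tool's x, y, z as a fraction of full scale, a list of three; "yaw": the turn about the tool's z as a fraction of full scale; "claw": the closure, from 0 (fully open) to 1 (shut). A call has 1 to 12 rows; each row is the pose to reach, as a shift and turn from the pose commanded when the call began, along the tool's axes at that moment, turning the shorter way round; what a row does not reach only later rows make up. Full scale, the value 1, is 0.1 m for a shift and pi rad for a turn. A row lasts 1/8 s, in which the tool goes at most 62.5 mm and 10.7 degrees, less where a joint would pass 70% of its speed; a pose out of reach is approached as far as the arm can. A call with a number of a shift or a turn outside -1 to 1 is refused whole. A call with a gripper value outside its range is refused whole. The fingers move at their own pace and stop on an object; "squeeze" is the grip in N (left out, the last holds). Time passes only in rows, so rows that repeat a pose let the fingers close. It gives the time, the measured TCP pose, the force, the opening and the grip force at its end, in the units of the state.
- get_obs(): the state, without advancing time (a new reading comes with each control period).
- camera(name): name is "side" or "top"; returns (picture, depth): 420x560x3 uint8, red, green, blue; 420x560 float32, m along the optical axis (not along the pixel's ray), 0 where there is no reading.
- camera_info(name): a dict with "fx", "fy", "cx", "cy" (pixels), "cam_to_world" (4x4, takes a point from camera to world coordinates). Camera axes: x right, y up, looking along -z (the intrinsics and any distortion apply to the point x, -y, -z); pixel columns grow to the right and rows downward; lengths in m; the calibration is good to about 2 mm. A picture is of the moment at which its call begins. camera_info takes no time and is no camera call.
- job_done(): hands the job in; it is judged then, once.
The state is a dict: "time": time; "q": joint angles; "qd": joint speeds; "joint_efforts": joint torques, N m; "ee_pos": TCP position; "tcp_rot": TCP orientation; "wrist_force": force on the tool from outside, world axes, zero at the start; "torque": the same for the moment, N m; "opening": finger opening in m; "grasp_force": force on a finger pad.
Only numpy, scipy, OpenCV 4.12 (cv2) and the standard library are available. Lean on these libraries where they do the work, as an engineer would, in place of code of your own. Each camera call takes 0.05 s, during which the arm holds its last target. There are 200 camera calls.

## Task

Put the desoldering pump, nozzle end down, into the wide leaning tube holder, and the marker, red cap end down, into the narrow one. Each tube has a stop somewhere inside that you cannot see: lower each tool gently until it rests on the stop, and only then let go; do not drop it in or ram it. Leave the bottle, the tip-cleaner cup and the cutters where they are.

Things in the scene. Friction and masses are not known exactly. Their poses are not given: they have to be found in the camera images.
- pump: Blue desoldering pump lying on the bench, 164 mm long along body y, round barrel 20 mm across from y = -68 to +58 mm, white nozzle (9 mm thick) to y = -82, black plunger knob (12 mm) to y = +82. Origin: under the middle of the barrel, on the bench as it lies (barrel axis 10 mm above it, along z). About 55 g.
- pump_nozzle (a point): Tip of the pump's nozzle, on its axis.
- marker: Marker pen lying on the bench, white barrel and red cap, 135 mm long along body y, round, up to 17 mm across with the clip. Origin: under its middle, axis 8 mm above it; cap end at y = +67 mm. About 20 g.
- marker_cap_end (a point): End of the marker's red cap, on its axis.
- wide_holder: Fixed to the bench. Origin: centre of the underside of its 104 x 64 x 12 mm foot plate (104 along x). The tube above it leans 40 deg from vertical towards body +x and is carried by a gusset below it. Mouth centre in this frame: x 52, z 123 mm.
- wide_holder_well: Square tube of the wide holder, 27 mm clear inside, walls 3 mm, a black collar round the rim (37 mm over all), 104 mm long. Origin: centre of the open mouth; z points out of the tube along its axis (40 deg from vertical), x and y square to its walls, y level. Inside, out of sight, is an adjustable stop set anywhere from 52 to 92 mm below the mouth; it does not give way.
- narrow_holder: Fixed to the bench. Origin: centre of the underside of its 104 x 64 x 12 mm foot plate (104 along x). The tube above it leans 40 deg from vertical towards body +x and is carried by a gusset below it. Mouth centre in this frame: x 52, z 116 mm.
- narrow_holder_well: Square tube of the narrow holder, 21.5 mm clear inside, walls 3 mm, a black collar round the rim (31.5 mm over all), 94 mm long. Origin: centre of the open mouth; z points out of the tube along its axis (40 deg from vertical), x and y square to its walls, y level. Inside, out of sight, is an adjustable stop set anywhere from 48 to 78 mm below the mouth; it does not give way.
- flux_bottle: Bystander: dispensing bottle standing upright, 40 mm diameter x 112 mm. Origin: centre of its underside.
- tip_cleaner: Bystander: black round tip-cleaner cup, 60 mm diameter x 48 mm. Origin: centre of its underside.
- cutters: Bystander: flush cutters lying flat, 63 x 118 x 12 mm, long side along body y. Origin: centre of its underside.
Not all that is in view belongs to the job. Leave any pink look-alike of the wide_holder alone.

How it is judged (in metres and radians):
At the end, for the whole second after the job is handed in: Pump standing at rest in the wide tube, nozzle down, tip at least 46 mm below the mouth; marker at rest in the narrow tube, cap end down, at least 42 mm below the mouth; each within 0.32 rad of the tube's axis (z of pump_nozzle in the frame of wide_holder_well below -0.046 m and x of pump_nozzle in the frame of wide_holder_well between -0.014 and 0.014 m and y of pump_nozzle in the frame of wide_holder_well between -0.014 and 0.014 m and angle between the y axis of pump and the z axis of wide_holder_well, either way round below 0.32 rad and linear speed of each of pump, marker below 0.02 m/s and z of marker_cap_end in the frame of narrow_holder_well below -0.042 m and x of marker_cap_end in the frame of narrow_holder_well between -0.011 and 0.011 m and y of marker_cap_end in the frame of narrow_holder_well between -0.011 and 0.011 m and angle between the y axis of marker and the z axis of narrow_holder_well, either way round below 0.32 rad); the robot touches nothing.
It fails at once if the pump is dropped (over 0.35 m/s out of the fingers) (linear speed of pump above 0.35 m/s and contact force between the fingers and pump below 0.02 N).
It fails at once if the marker is dropped (over 0.35 m/s out of the fingers) (linear speed of marker above 0.35 m/s and contact force between the fingers and marker below 0.02 N).
It fails at once if a tool is pushed with more than 30 N against a holder (contact force between any of pump, marker and wide_holder above 30 N or contact force between any of pump, marker and narrow_holder above 30 N).
It fails at once if a bystander (bottle, cup or cutters) is moved more than 20 mm or the bottle is tipped over (distance of any of flux_bottle, tip_cleaner, cutters from where it was at the start of the episode above 0.02 m or angle between flux_bottle's own z axis and vertical above 0.5 rad).
It also fails if it takes over 72 s, if anything falls off the work surface, if the arm or the gripper's body presses on something with over 40 N, if the wrist force passes 120 N, or if a joint passes its speed limit or range.

## Working session

There is one attempt and no reset: what is moved stays moved. The work goes in short steps, Python scripts to look and compute and a tool call to move; the robot and the scene stay as the last step left them, time stands still between calls to the robot, and variables do not carry over. Pictures are saved under pics/ and viewed, at most 10 in all, crops included, and the job is handed in when it is done.

Besides the shell and the picture viewer there is one more tool, called after "Request:" by a JSON object that holds its "api" and its "payload", one argument or row to a line. servo_tool: Moves the arm, as the interface text tells. Its arguments: {"type":"object","properties":{"rows":{"type":"array"},"squeeze":{"type":"number"}},"required":["rows"]}

```bash
ls; mkdir -p pics
python3 - <<'E'
from workcell import *
import cv2,numpy as np
o=get_obs();print(o)
for n in("top","side"):
    p,d=camera(n);np.savez(f"{n}0.npz",p=p,d=d)
    cv2.imwrite(f"pics/{n}0.png",cv2.resize(p[:,:,::-1],(800,600)))
    print(n,camera_info(n))
E
```

```text
pics
{'time': 0.0, 'q': array([ 7.57450016e+01,  5.01207258e+00,  1.00348846e+01,  9.50987260e+01,
       -4.59086451e-04,  9.00006253e+01]), 'qd': array([ 0.0451919 , -0.00626798,  0.05459093,  0.10725084,  0.00323044,
       -0.01349754]), 'joint_efforts': array([-1.21887431e-03, -5.20388997e+01,  4.64805722e+01,  1.61696831e-02,
       -1.09605342e-04, -8.22965973e-06]), 'ee_pos': array([0.13538602, 0.53288031, 0.25257757]), 'tcp_rot': array([-1.79924086e+02,  4.59914588e-04,  1.65744377e+02]), 'wrist_force': array([0.02730895, 0.40862437, 0.06981766]), 'torque': array([ 0.02541757, -0.00194498,  0.01731424]), 'grasp_force': 0.0, 'opening': 0.08527460955801638}
top {'fx': 535.6306245590943, 'fy': 535.6306245590943, 'cx': 276.9810040088238, 'cy': 204.4410322797305, 'cam_to_world': array([[ 2.99426484e-02,  9.78361417e-01, -2.04725123e-01,
         2.61682384e-01],
       [-9.99551012e-01,  2.90821842e-02, -7.21121819e-03,
        -1.68700486e-01],
       [-1.10132390e-03,  2.04849127e-01,  9.78792941e-01,
         1.50771904e+00],
       [ 0.00000000e+00,  0.00000000e+00,  0.00000000e+00,
         1.00000000e+00]])}
side {'fx': 536.4464668133712, 'fy': 536.4464668133712, 'cx': 279.44153554655105, 'cy': 204.62012806157733, 'cam_to_world': array([[ 0.82254397, -0.31112884,  0.47604649,  1.1849141 ],
       [ 0.56848246,  0.47306082, -0.67308332, -1.0799289 ],
       [-0.01578331,  0.82426471,  0.56598461,  0.87426307],
       [ 0.        ,  0.        ,  0.        ,  1.        ]])}
```

View pics/top0.png

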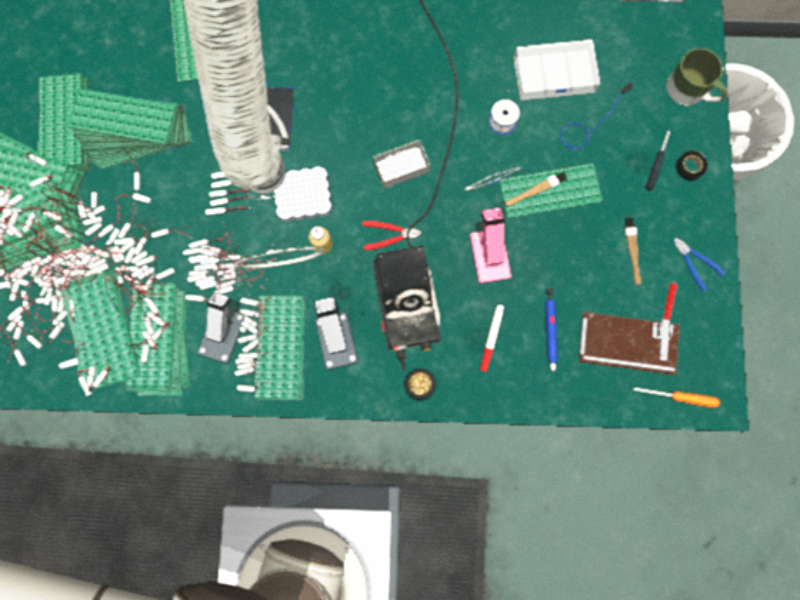

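View pics/side0.png

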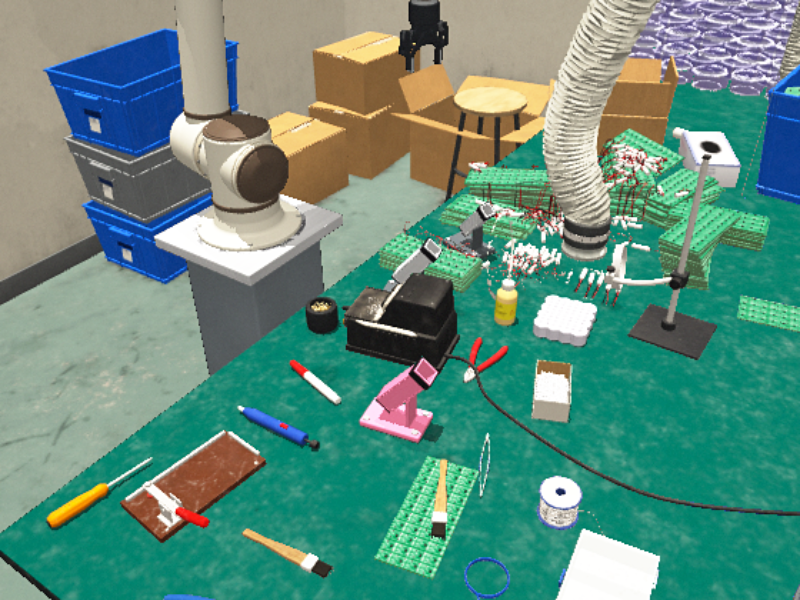

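Top view: pump at (551,330) with its nozzle at (552,367). The marker is at (492,338), cap down-image; its look-alike is the red/white clamp or pen at (667,320) on the brown tray. Grey holders are at (218,325) and (335,330), and the pink decoy at (492,245). Bystanders are the bottle (320,240), cup (420,383) and red cutters (390,235). I'll check these in close crops with world coordinates.

```bash
cat > h.py <<'E'
import numpy as np,cv2
from workcell import *
def world(n,uv,d=None,z=None):
    c=camera_info(n);T=c["cam_to_world"];uv=np.atleast_2d(uv).astype(float)
    r=np.c_[(uv[:,0]-c["cx"])/c["fx"],-(uv[:,1]-c["cy"])/c["fy"],-np.ones(len(uv))]
    w=r@T[:3,:3].T
    k=(z-T[2,3])/w[:,2] if z is not None else np.array([d[int(round(v)),int(round(u))] for u,v in uv])
    return T[:3,3]+w*k[:,None]
def crop(p,x,y,w,h,s):
    return cv2.resize(p[y:y+h,x:x+w,::-1],None,fx=s,fy=s,interpolation=cv2.INTER_CUBIC)
E
python3 - <<'E'
from h import *
t=np.load("top0.npz");s=np.load("side0.npz")
a=np.hstack([crop(t['p'],130,200,65,60,6),crop(t['p'],210,200,65,60,6)])
b=np.hstack([crop(t['p'],330,208,65,58,6),crop(s['p'],270,135,65,58,6)])
im=np.vstack([a[:300],b[:300]]) if 0 else np.vstack([a[:, :780],b[:, :780]])[:600]
print(im.shape);cv2.imwrite("pics/c1.png",im[:600,:800])
# plan grid: height of everything in top, tools fit by colour
P=t['p'].astype(int);hsv=cv2.cvtColor(t['p'],cv2.COLOR_RGB2HSV)
d=t['d'];H,W=d.shape;v,u=np.mgrid[:H,:W]
c=camera_info("top");T=c["cam_to_world"]
X=np.stack([(u-c["cx"])/c["fx"]*d,-(v-c["cy"])/c["fy"]*d,-d],-1)@T[:3,:3].T+T[:3,3]
np.save("X.npy",X)
for nm,(x0,x1,y0,y1) in dict(pump=(375,395,200,262),marker=(332,358,208,264),L=(134,170,200,256),R=(216,252,204,262)).items():
    S=X[y0:y1,x0:x1].reshape(-1,3);
    for lo,hi in((.004,.03),(.03,.09),(.09,.2)):
        m=(S[:,2]>lo)&(S[:,2]<hi);Q=S[m]
        if len(Q)<8: continue
        r=cv2.minAreaRect((Q[:,:2]*1000).astype(np.float32))
        print(nm,lo,len(Q),np.round(r[0],1),np.round(r[1],1),round(r[2],1),"zmax",Q[:,2].max().round(4), "zmed",np.median(Q[:,2]).round(4))
print("bench z",np.median(X[262:280,340:400,2]))
E
```

```text
(600, 780, 3)
pump 0.004 394 [ 512.6 -464.4] [ 53.4 170. ] 89.7 zmax 0.028 zmed 0.0151
marker 0.004 335 [ 491.2 -351.4] [153.9  70.9] 0.4 zmax 0.0249 zmed 0.0113
L 0.004 713 [498.2 196.1] [162.8 101.7] 4.2 zmax 0.0297 zmed 0.0099
L 0.03 202 [492.3 182.1] [28.8 65. ] 71.6 zmax 0.09 zmed 0.0679
L 0.09 240 [516.4 176.1] [33.8 52.3] 75.5 zmax 0.1298 zmed 0.1065
R 0.004 557 [492.  -36.5] [163.5 100.1] 2.3 zmax 0.0256 zmed 0.0104
R 0.03 178 [474.2 -41.1] [56.7 32.8] 15.7 zmax 0.0899 zmed 0.071
R 0.09 324 [506.7 -31.9] [64.  36.9] 15.9 zmax 0.1402 zmed 0.112
bench z -0.0010382915639051138
```

View pics/c1.png

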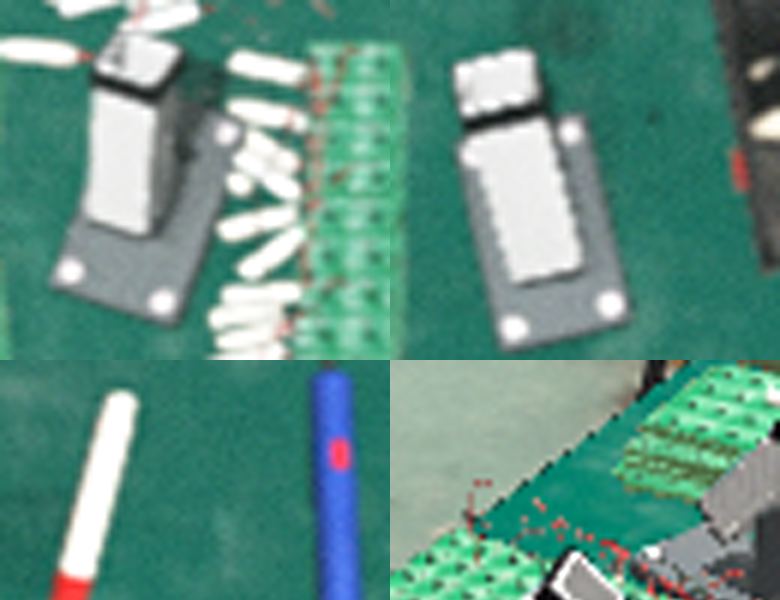

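The crop shows the wide holder on the right (R), with its mouth about (500,85) in crop pixels. The narrow one is on the left (L), mouth about (140,60). Both lean away from the robot. The marker and pump cap/nozzle ends are towards the robot.

Run:
```python
from h import *
t=np.load("top0.npz");X=np.load("X.npy")
def px(l,x0): return [(x0+x/6-.5+.0,200+y/6-.5) for x,y in l]
def proj(n,P):
    c=camera_info(n);T=c["cam_to_world"];q=(np.atleast_2d(P)-T[:3,3])@T[:3,:3]
    return np.c_[c["cx"]+c["fx"]*q[:,0]/-q[:,2],c["cy"]-c["fy"]*q[:,1]/-q[:,2]]
im=t['p'][:,:,::-1].copy()
out=[]
for nm,cor,x0,mz,half,flip in(("N",[(50,285),(182,327),(243,120)],130,.116,.01575,0),("W",[(112,350),(243,315),(195,112)],210,.123,.0185,0)):
    w=world("top",px(cor,x0),z=.012)[:,:2]
    ctr=(w[0]+w[2])/2; ex=w[2]-w[1]; ey=w[0]-w[1]
    y1=np.degrees(np.arctan2(ex[1],ex[0])); y2=np.degrees(np.arctan2(-ey[0],ey[1]))
    print(nm,"centre",ctr.round(4),"len",np.linalg.norm(ex).round(4),np.linalg.norm(ey).round(4),"yaw",y1.round(1),y2.round(1))
    a=np.radians((y1*2+y2)/3); f=np.array([np.cos(a),np.sin(a),0]); l=np.array([-np.sin(a),np.cos(a),0])
    m=np.r_[ctr,0]+.052*f+[0,0,mz]; u=.6428*f+[0,0,.766]; xb=.766*f-[0,0,.6428]
    # depth check: points near mouth plane
    print(" mouth",m.round(4),"px*",proj("top",m).round(1))
    C=[m+half*(i*xb+j*l) for i,j in((1,1),(1,-1),(-1,-1),(-1,1))]
    out.append((m,C))
s=np.load("side0.npz")['p'][:,:,::-1].copy()
pan=[]
for n,I in(("top",t['p'][:,:,::-1]),("side",s)):
    for m,C in out:
        c0=proj(n,m)[0].astype(int)-[22,22]; J=np.ascontiguousarray(cv2.resize(I[c0[1]:c0[1]+50,c0[0]:c0[0]+60],None,fx=6,fy=6,interpolation=cv2.INTER_CUBIC))
        q=((proj(n,C)-c0+.5)*6).astype(int); cv2.polylines(J,[q],True,(0,0,255),1); pan.append(J)
cv2.imwrite("pics/c2.png",np.vstack([np.hstack(pan[:2]),np.hstack(pan[2:])]))
hsv=cv2.cvtColor(t['p'],cv2.COLOR_RGB2HSV).astype(int)
def fit(mask,h,nm):
    v,u=np.nonzero(mask);w=world("top",np.c_[u,v],z=h)[:,:2];c=w.mean(0)
    d=np.linalg.svd(w-c)[2][0] if 0 else np.linalg.eigh(np.cov((w-c).T))[1][:,1]
    if d[0]<0:d=-d
    k=(w-c)@d; print(nm,len(w),"c",c.round(4),"yaw",np.degrees(np.arctan2(d[1],d[0])).round(1),"ends",(c+d*k.min()).round(4),(c+d*k.max()).round(4),"L",np.ptp(k).round(4))
M=np.zeros(t['d'].shape,bool);M[200:262,375:395]=1
fit(M&(hsv[...,0]>105)&(hsv[...,0]<130)&(hsv[...,1]>120),.012,"pump blue")
M[:]=0;M[208:264,332:358]=1
sat=hsv[...,1]
fit(M&(hsv[...,2]>140)&((sat<70)|(hsv[...,0]<8)|(hsv[...,0]>172)),.01,"marker")
fit(M&(sat>120)&((hsv[...,0]<8)|(hsv[...,0]>172)),.01,"cap")
```

```text
N centre [0.4814 0.1867] len 0.1011 0.0657 yaw -12.3 -15.7
 mouth [0.532  0.1747 0.116 ] px* [[151.2 208.5]]
W centre [ 0.4749 -0.0428] len 0.0992 0.063 yaw 15.5 16.7
 mouth [ 0.5249 -0.0285  0.123 ] px* [[227.3 212.8]]
pump blue 271 c [ 0.505 -0.466] yaw 1.9 ends [ 0.4448 -0.4681] [ 0.5675 -0.464 ] L 0.1227
marker 295 c [ 0.4921 -0.3504] yaw -14.6 ends [ 0.4235 -0.3325] [ 0.5568 -0.3673] L 0.1378
cap 85 c [ 0.4462 -0.3382] yaw -15.0 ends [ 0.4236 -0.3322] [ 0.4668 -0.3437] L 0.0447
```

View pics/c2.png

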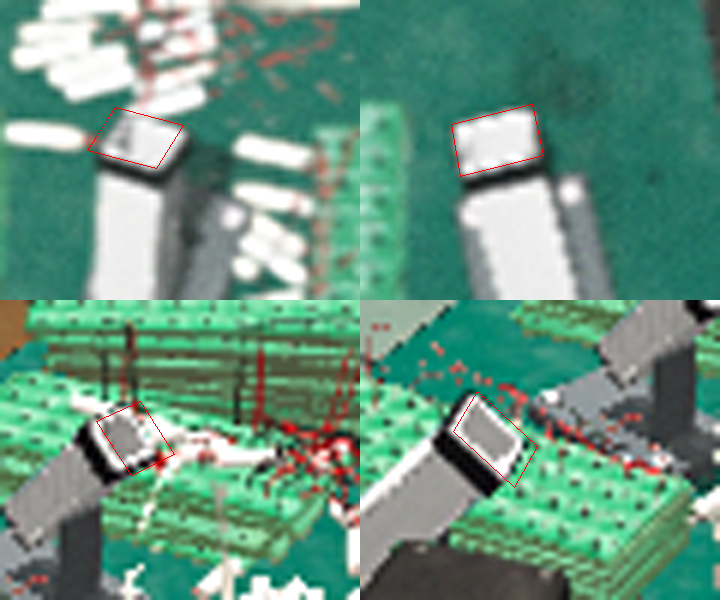

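The pump and marker fits match their sizes: blue 123 mm (126 given), marker 138 mm (135). The wide-mouth overlay fits. The narrow one is about 2 px off, so I'll read the rim corners from larger crops.

Run:
```python
from h import *
t=np.load("top0.npz")['p'];s=np.load("side0.npz")['p']
# origins chosen from overlay
J=[crop(t,134,194,30,25,13),crop(t,212,198,30,25,13),crop(s,326,138,30,23,13),crop(s,292,165,30,23,13)]
im=np.vstack([np.hstack(J[:2]),np.hstack(J[2:])]);print(im.shape)
cv2.imwrite("pics/c3.png",im[:600,:800])
```

```text
(624, 780, 3)
```

View pics/c3.png

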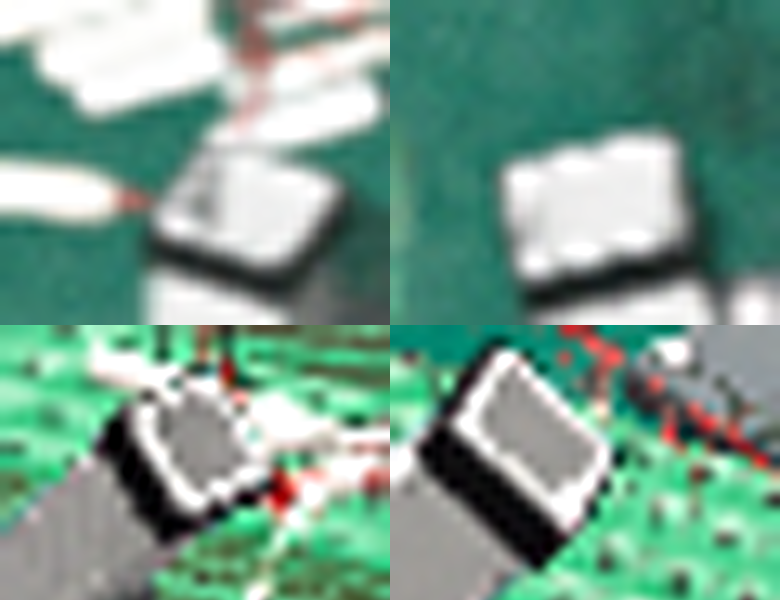

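Run:
```python
from h import *
for nm,a,b,mz in(("N",(152.6,209.2),(341.0,146.3),.116),("W",(227.4,213.3),(303.1,172.9),.123)):
    print(nm,"top@z",world("top",a,z=mz).round(4),"side@z",world("side",b,z=mz).round(4))
    P=[]
    for n,x in(("top",a),("side",b)):
        c=camera_info(n)["cam_to_world"][:3,3];w=world(n,x,z=0.)[0]-c;P.append((c,w/np.linalg.norm(w)))
    A=sum(np.eye(3)-np.outer(r,r) for c,r in P);B=sum((np.eye(3)-np.outer(r,r))@c for c,r in P)
    x=np.linalg.solve(A,B);print(" tri",x.round(4),[np.linalg.norm(np.cross(x-c,r)).round(4) for c,r in P])
# bench calib check: nearby points in the side view
s=np.load("side0.npz");
```

```text
N top@z [[0.5301 0.1707 0.116 ]] side@z [[0.5261 0.1724 0.116 ]]
 tri [0.5288 0.1694 0.1185] [np.float64(0.001), np.float64(0.001)]
W top@z [[ 0.5236 -0.0288  0.123 ]] side@z [[ 0.5204 -0.0267  0.123 ]]
 tri [ 0.5227 -0.0294  0.1253] [np.float64(0.0006), np.float64(0.0006)]
```

Mouth centres: narrow about (0.529, 0.170, 0.117) with yaw about -15°. Wide is about (0.5225, -0.0285, 0.124) with yaw about 16°. The top and side views agree to about 3 mm. I'm choosing the pump at (551,330) and the marker lying flat on the bench at (492,338), and moving to the pump now.

Request:
{"api": "servo_tool", "payload": {
  "rows": [
    {"offset": [0,-0.5,0],"yaw": -0.05,"claw": 0},
    {"offset": [0,-1,0],"yaw": -0.09,"claw": 0},
    {"offset": [0,-1,0],"yaw": -0.09,"claw": 0}
  ]
}}

```text
time: 0.48
ee_pos: [0.1102, 0.4339, 0.2538]
tcp_rot: [180.0, 0.0, -178.0]
wrist_force: [1.2, 1.0, 0.9]
opening: 0.0854
grasp_force: 0.0
```

Request:
{"api": "servo_tool", "payload": {
  "rows": [
    {"offset": [-0.25,-0.5,0],"yaw": 0,"claw": 0},
    {"offset": [-0.5,-1,0],"yaw": 0,"claw": 0},
    {"offset": [-0.5,-1,0],"yaw": 0,"claw": 0}
  ]
}}

```text
time: 0.85
ee_pos: [0.1655, 0.3364, 0.2537]
tcp_rot: [180.0, 0.0, -178.3]
wrist_force: [-0.1, 0.3, 0.2]
opening: 0.0855
grasp_force: 0.0
```

Request:
{"api": "servo_tool", "payload": {
  "rows": [
    {"offset": [-0.25,-0.5,0],"yaw": 0,"claw": 0},
    {"offset": [-0.5,-1,0],"yaw": 0,"claw": 0},
    {"offset": [-0.5,-1,0],"yaw": 0,"claw": 0}
  ]
}}

```text
time: 1.23
ee_pos: [0.2192, 0.2382, 0.2535]
tcp_rot: [180.0, 0.0, -178.4]
wrist_force: [0.1, 0.1, -0.5]
opening: 0.0855
grasp_force: 0.0
```

Request:
{"api": "servo_tool", "payload": {
  "rows": [
    {"offset": [-0.25,-0.5,0],"yaw": 0,"claw": 0},
    {"offset": [-0.5,-1,0],"yaw": 0,"claw": 0},
    {"offset": [-0.5,-1,0],"yaw": 0,"claw": 0}
  ]
}}

```text
time: 1.6
ee_pos: [0.2727, 0.1397, 0.2532]
tcp_rot: [-180.0, 0.0, -178.5]
wrist_force: [0.6, 0.2, 0.8]
opening: 0.0857
grasp_force: 0.0
```

Request:
{"api": "servo_tool", "payload": {
  "rows": [
    {"offset": [-0.25,-0.5,0],"yaw": 0,"claw": 0},
    {"offset": [-0.5,-1,0],"yaw": 0,"claw": 0},
    {"offset": [-0.5,-1,0],"yaw": 0,"claw": 0}
  ]
}}

```text
time: 1.98
ee_pos: [0.3258, 0.042, 0.2528]
tcp_rot: [-180.0, -0.1, -178.4]
wrist_force: [0.0, -0.1, -0.0]
opening: 0.0857
grasp_force: 0.0
```

Request:
{"api": "servo_tool", "payload": {
  "rows": [
    {"offset": [-0.25,-0.5,0],"yaw": 0,"claw": 0},
    {"offset": [-0.5,-1,0],"yaw": 0,"claw": 0},
    {"offset": [-0.5,-1,0],"yaw": 0,"claw": 0}
  ]
}}

```text
time: 2.35
ee_pos: [0.3792, -0.0552, 0.2524]
tcp_rot: [180.0, -0.1, -178.2]
wrist_force: [-0.1, 0.6, -0.3]
opening: 0.0851
grasp_force: 0.0
```

Request:
{"api": "servo_tool", "payload": {
  "rows": [
    {"offset": [-0.2,-0.5,0],"yaw": 0,"claw": 0},
    {"offset": [-0.4,-1,0],"yaw": 0,"claw": 0},
    {"offset": [-0.4,-1,0],"yaw": 0,"claw": 0}
  ]
}}

```text
time: 2.72
ee_pos: [0.4227, -0.1531, 0.2522]
tcp_rot: [179.9, -0.1, -178.1]
wrist_force: [-0.3, 0.7, -0.1]
opening: 0.0855
grasp_force: 0.0
```

Request:
{"api": "servo_tool", "payload": {
  "rows": [
    {"offset": [-0.2,-0.5,0],"yaw": 0,"claw": 0},
    {"offset": [-0.4,-1,0],"yaw": 0,"claw": 0},
    {"offset": [-0.4,-1,0],"yaw": 0,"claw": 0}
  ]
}}

```text
time: 3.1
ee_pos: [0.4662, -0.2513, 0.2518]
tcp_rot: [179.9, -0.1, -178.0]
wrist_force: [0.2, 0.4, -0.2]
opening: 0.0854
grasp_force: 0.0
```

Request:
{"api": "servo_tool", "payload": {
  "rows": [
    {"offset": [-0.2,-0.5,0],"yaw": 0,"claw": 0},
    {"offset": [-0.4,-1,0],"yaw": 0,"claw": 0},
    {"offset": [-0.4,-1,0],"yaw": 0,"claw": 0}
  ]
}}

```text
time: 3.48
ee_pos: [0.5097, -0.3498, 0.2511]
tcp_rot: [179.9, -0.1, -178.0]
wrist_force: [-0.1, 0.9, 0.1]
opening: 0.0853
grasp_force: 0.0
```

Request:
{"api": "servo_tool", "payload": {
  "rows": [
    {"offset": [-0.2,-0.5,0.4],"yaw": 0,"claw": 0},
    {"offset": [-0.4,-1,0.8],"yaw": 0,"claw": 0},
    {"offset": [-0.4,-1.0,0.8],"yaw": 0,"claw": 0},
    {"offset": [-0.4,-1.0,0.8],"yaw": 0,"claw": 0}
  ]
}}

```text
time: 3.98
ee_pos: [0.552, -0.4469, 0.1738]
tcp_rot: [180.0, -0.0, -178.0]
wrist_force: [0.1, 1.2, 1.0]
opening: 0.0854
grasp_force: 0.0
```

Run:
```python
from h import *
p,d=camera("side");q,e=camera("top");o=get_obs();print(o['ee_pos'].round(4),o['tcp_rot'].round(2))
a=crop(p,140,220,130,110,3);b=crop(q,340,190,130,110,3)
cv2.imwrite("pics/a1.png",np.hstack([a,b]))
```

```text
[ 0.552  -0.4473  0.176 ] [-1.7992e+02  1.2000e-01 -1.7795e+02]
```

View pics/a1.png

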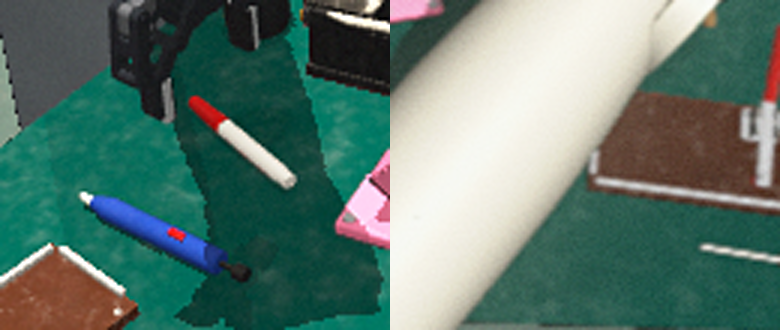

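The side crop shows the pump on the bench, nozzle tip about (85,198), knob end about (247,272), and the marker beside it. I'll cross-check with the side camera and look for tip_extent.

```bash
python3 - <<'E'
import workcell
print([n for n in dir(workcell) if not n.startswith('__')])
from h import *
f=lambda x,y:(140+x/3-.3,220+y/3-.3)
print(world("side",[f(85,198),f(247,272)],z=.01).round(4))
print(world("side",[f(193,103),f(291,182)],z=.008).round(4))
E
grep -rn tip_extent --include=* . | head
```

```text
['PlanningError', 'camera', 'camera_info', 'get_obs', 'job_done', 'tip_extent']
[[ 0.4306 -0.4719  0.01  ]
 [ 0.5871 -0.4628  0.01  ]]
[[ 0.4225 -0.3357  0.008 ]
 [ 0.552  -0.3664  0.008 ]]
```

Request:
{"api": "servo_tool", "payload": {
  "rows": [
    {"offset": [0,-0.1,0.3],"yaw": 0,"claw": 0},
    {"offset": [0,-0.17,0.65],"yaw": 0,"claw": 0},
    {"offset": [0,-0.17,1],"yaw": 0,"claw": 0},
    {"offset": [0,-0.17,1],"yaw": 0,"claw": 0}
  ]
}}

```text
time: 4.58
ee_pos: [0.551, -0.4645, 0.0726]
tcp_rot: [179.9, -0.1, -178.0]
wrist_force: [0.1, -0.8, 1.9]
opening: 0.0855
grasp_force: 0.0
```

Request:
{"api": "servo_tool", "payload": {
  "rows": [
    {"offset": [0,0,0.2],"yaw": 0,"claw": 0.2},
    {"offset": [0,0,0.35],"yaw": 0,"claw": 0.2},
    {"offset": [0,0,0.45],"yaw": 0,"claw": 0.2},
    {"offset": [0,0,0.45],"yaw": 0,"claw": 0.2},
    {"offset": [0,0,0.45],"yaw": 0,"claw": 0.2}
  ]
}}

```text
time: 5.2
ee_pos: [0.5519, -0.4667, 0.0288]
tcp_rot: [-180.0, 0.0, -178.1]
wrist_force: [0.0, -0.4, -0.1]
opening: 0.0682
grasp_force: 0.0
```

Request:
{"api": "servo_tool", "payload": {
  "rows": [
    {"offset": [0,0,0.03],"yaw": 0,"claw": 0.5},
    {"offset": [0,0,0.03],"yaw": 0,"claw": 0.7},
    {"offset": [0,0,0.03],"yaw": 0,"claw": 0.9},
    {"offset": [0,0,0.03],"yaw": 0,"claw": 0.9},
    {"offset": [0,0,0.03],"yaw": 0,"claw": 0.9},
    {"offset": [0,0,0.03],"yaw": 0,"claw": 0.9}
  ],
  "squeeze": 20
}}

```text
time: 5.95
ee_pos: [0.5518, -0.4665, 0.0255]
tcp_rot: [-180.0, 0.0, -178.1]
wrist_force: [0.6, 0.4, 0.8]
opening: 0.0184
grasp_force: 21.9
```

Request:
{"api": "servo_tool", "payload": {
  "rows": [
    {"offset": [0,0,-0.1],"yaw": 0,"claw": 0.9},
    {"offset": [0,0,-0.3],"yaw": 0,"claw": 0.9},
    {"offset": [0,0,-0.55],"yaw": 0,"claw": 0.9},
    {"offset": [0,0,-0.8],"yaw": 0,"claw": 0.9},
    {"offset": [0,0,-1],"yaw": 0,"claw": 0.9},
    {"offset": [0,0,-1],"yaw": 0,"claw": 0.9}
  ]
}}

```text
time: 6.7
ee_pos: [0.5525, -0.4671, 0.1288]
tcp_rot: [-179.8, 0.2, -178.1]
wrist_force: [-0.1, -0.2, -0.2]
opening: 0.0184
grasp_force: 21.7
```

Request:
{"api": "servo_tool", "payload": {
  "rows": [
    {"offset": [0,0,-0.3],"yaw": 0,"claw": 0.9},
    {"offset": [0,0,-0.7],"yaw": 0,"claw": 0.9},
    {"offset": [0,0,-1],"yaw": 0,"claw": 0.9},
    {"offset": [0,0,-1],"yaw": 0,"claw": 0.9}
  ]
}}

```text
time: 7.2
ee_pos: [0.5522, -0.4669, 0.2278]
tcp_rot: [-179.8, 0.2, -178.1]
wrist_force: [0.6, 0.3, -1.0]
opening: 0.0183
grasp_force: 21.7
```

Run:
```python
from h import *
p,d=camera("side");o=get_obs();print(o['ee_pos'].round(4),o['tcp_rot'].round(2),o['wrist_force'].round(2),o['torque'].round(3))
np.savez("s1.npz",p=p,d=d)
cv2.imwrite("pics/a2.png",crop(p,90,130,200,150,4))
```

```text
[ 0.5519 -0.4667  0.2257] [-1.7995e+02  5.0000e-02 -1.7806e+02] [ 0.92  0.38 -1.08] [ 0.001 -0.013 -0.005]
```

View pics/a2.png

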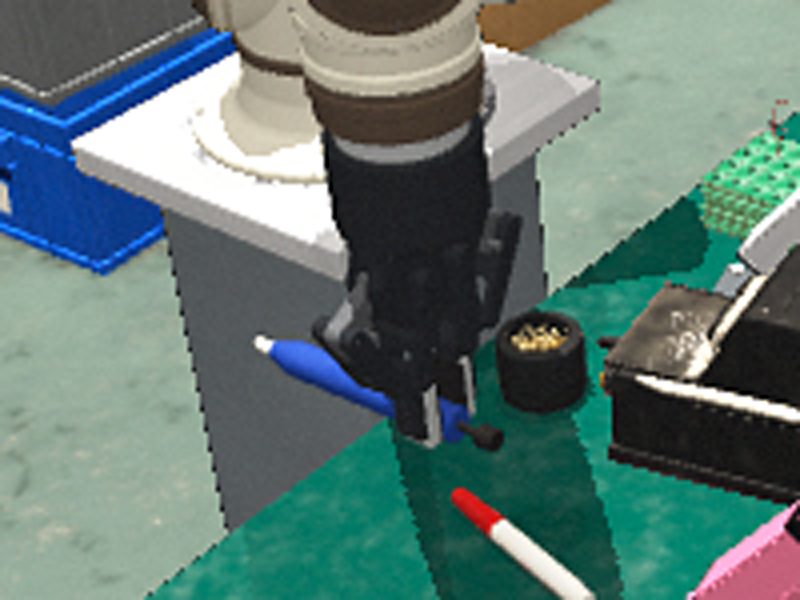

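The pump is held stiffly and about level (nozzle (260,343), knob (490,437) in the crop), so it needs tilting 50° in the grip. I'll check the actual angle and the black box's height as a possible lever edge.

```bash
cat >> h.py <<'E'
def onplane(n,uv,p0,nrm):
    c=camera_info(n)["cam_to_world"][:3,3];w=world(n,uv,z=0.)-c
    k=((np.array(p0)-c)@nrm)/(w@nrm);return c+w*k[:,None]
E
python3 - <<'E'
from h import *
a=np.radians(2);print(onplane("side",[(154.7,215.6),(212.3,239)],[.552,-.467,.2],np.array([-np.sin(a),np.cos(a),0])).round(4))
X=np.load("X.npy")
B=X[170:262:4,258:312:4]
for r in B: print((r[:,2]*1000).round().astype(int), (r[0,:2]*1000).round().astype(int),(r[-1,:2]*1000).round().astype(int))
C=X[255:282,282:308].reshape(-1,3);C=C[C[:,2]>.02];print("cup",C.min(0).round(3),C.max(0).round(3))
E
```

```text
[[ 0.4277 -0.4713  0.2107]
 [ 0.5843 -0.4659  0.2116]]
[-2 12 13 10  3  4  1 40 -1  1 -2 -3  2  2] [679 -99] [ 682 -251]
[  6   1  -4   5  -3   3 136 133 131 135   4  -4  -3  -7] [ 664 -100] [ 672 -251]
[  5  -2 137 135 137 137 130 136 139 133   4  -5   1   0] [ 653 -100] [ 658 -251]
[ -3  74 139 132 131 133 136 137 137 134   4  -2   0   1] [ 643 -100] [ 646 -251]
[ -2  66 137 129 137 135 136 138 136 134 139   0  -2   3] [ 630 -101] [ 634 -251]
[  1  68 135 133 133 138 132 135 133 131 132  -2  -8  -3] [ 618 -101] [ 623 -252]
[  2  66 136 131 138 136 134 130 130 135 137  -2   6  -1] [ 606 -102] [ 611 -252]
[  0  -1 134 137 135 136 136 136 134 134 136   5  -6   0] [ 594 -102] [ 599 -252]
[  3   0  98 133 131 135 134 128 127 126 124  73   5  -3] [ 582 -103] [ 588 -253]
[ -1   0  72 122 126 122 130 130 132 121 119  79   0  -4] [ 571 -103] [ 576 -253]
[  3 -10  74 110 114 117 120 103 105 111  93  76  -4   2] [ 558 -104] [ 563 -253]
[  4  -2  18  96  92 109 104  96  99 100  80  75   4   2] [ 547 -104] [ 552 -253]
[ 3 -1 11 78 83 84 82 90 82 83 77 70 73 -5] [ 535 -105] [ 541 -253]
[-2 -3 -6 78 79 75 77 79 74 80 78 78 72 -2] [ 524 -105] [ 529 -254]
[-2  0 -2 80 81 79 77 77 78 77 76 79 75 -2] [ 513 -105] [ 517 -254]
[ 1  2 -6 69 79 80 77 79 75 77 80 77 80 -4] [ 501 -106] [ 506 -254]
[-1  3 -6 52 79 75 77 80 78 75 80 78 77  6] [ 490 -106] [ 493 -254]
[-6  2  1 15 76 75 75 76 74 74 76 44 14 -7] [ 479 -106] [ 484 -255]
[ 2  2 -1 -6 80 75 39 17  3 44 53  0 -2  1] [ 466 -107] [ 471 -254]
[ 4  0  2 -7  3 44 41 -9  0  0 -7  2  2  0] [ 455 -108] [ 460 -255]
[-5  1  0 -1  1 39 38 -3 -6  0 -2 -5 -2 -6] [ 445 -108] [ 449 -255]
[ 2 -3  1 -3  7 -2 29  4  0 -2  0  4 -3 -1] [ 432 -108] [ 437 -255]
[-2 -6  1 -3 -3 -1 34  1 39 46 -7 -2  4  5] [ 422 -109] [ 425 -255]
cup [ 0.362 -0.237  0.02 ] [ 0.428 -0.176  0.054]
```

The pump lies level, with nozzle at x 0.428 and knob at 0.584, so the grip is about 124 mm from the nozzle tip. Servoing only allows yaw, so I'll lever the tail on the black box's left top edge (z about 0.135, y about -0.12) to tilt it in the pads. First a clearance check and the joint angles.

Run:
```python
from h import *
print(get_obs()['q'].round(1))
X=np.load("X.npy")
m=(X[...,0]>.42)&(X[...,0]<.75)&(X[...,1]>-.13)&(X[...,1]<.2)&(X[...,2]>.05)
# max height on 3cm grid
for x in np.arange(.42,.75,.03):
    r=[]
    for y in np.arange(-.16,.2,.03):
        k=(abs(X[...,0]-x)<.015)&(abs(X[...,1]-y)<.015);z=X[...,2][k];r.append(int(1000*np.percentile(z,98)) if len(z) else -1)
    print(round(x,2),r)
E=X[180:200,262:275];
for i in range(190,206,3): 
    row=X[i,264:276];k=np.argmax(row[:,2]>.11);print("edge",row[k].round(3))
```

```text
[-40.2  30.7  39.1  98.3  -0.  -42.2]
0.42 [36, 4, 4, 15, 16, 10, 41, 42, 42, 53, 16, 15]
0.45 [80, 7, 5, 65, 77, 15, 40, 42, 51, 56, 19, 56]
0.48 [82, 78, 6, 82, 113, 115, 42, 42, 43, 53, 40, 92]
0.51 [98, 85, 5, 13, 137, 135, 40, 44, 43, 55, 19, 125]
0.54 [135, 135, 5, 6, 119, 117, 40, 41, 57, 48, 13, 118]
0.57 [140, 141, 5, 6, 4, 6, 27, 36, 34, 8, 6, 11]
0.6 [140, 140, 18, 7, 5, 5, 6, 173, 174, 161, 137, 12]
0.63 [141, 140, 70, 6, 6, 138, 164, 162, 14, 29, 41, 12]
0.66 [3, 13, 15, 4, 6, 96, 88, 5, 6, 6, 5, 9]
0.69 [28, 14, 6, 5, 4, 90, 85, 459, 481, 464, 369, 6]
0.72 [12, 15, 14, 6, 5, 25, 30, 551, 566, 547, 444, 6]
0.75 [6, 6, 6, 7, 5, 30, 558, 631, 638, 613, 128, 6]
edge [ 0.592 -0.123  0.113]
edge [ 0.579 -0.126  0.132]
edge [ 0.576 -0.126  0.111]
edge [ 0.563 -0.129  0.135]
edge [ 0.555 -0.132  0.135]
edge [ 0.548 -0.132  0.126]
```

Plan: at x 0.58 the box's left edge is y about -0.126, z about 0.135. I'll carry the pump there, turn it tail toward -y, then press the knob down on the edge.

Request:
{"api": "servo_tool", "payload": {
  "rows": [
    {"offset": [0,0.3,0],"yaw": 0,"claw": 0.9},
    {"offset": [-0.1,0.7,0],"yaw": 0,"claw": 0.9},
    {"offset": [-0.1,1,0],"yaw": 0,"claw": 0.9}
  ]
}}

```text
time: 7.62
ee_pos: [0.5581, -0.3644, 0.223]
tcp_rot: [179.9, -0.1, -178.0]
wrist_force: [0.3, -0.1, -0.1]
opening: 0.019
grasp_force: 21.7
```

Request:
{"api": "servo_tool", "payload": {
  "rows": [
    {"offset": [0,0.4,0],"yaw": 0,"claw": 0.9},
    {"offset": [-0.1,0.8,0],"yaw": 0,"claw": 0.9},
    {"offset": [-0.1,1,0],"yaw": 0,"claw": 0.9}
  ]
}}

```text
time: 8.0
ee_pos: [0.5647, -0.2638, 0.2236]
tcp_rot: [179.9, -0.1, -178.0]
wrist_force: [-0.3, 0.0, -0.3]
opening: 0.0184
grasp_force: 21.7
```

Request:
{"api": "servo_tool", "payload": {
  "rows": [
    {"offset": [0,0.4,0],"yaw": 0,"claw": 0.9},
    {"offset": [-0.1,0.8,0],"yaw": 0,"claw": 0.9},
    {"offset": [-0.1,1,0],"yaw": 0,"claw": 0.9}
  ]
}}

```text
time: 8.38
ee_pos: [0.5713, -0.1641, 0.2242]
tcp_rot: [180.0, -0.1, -178.0]
wrist_force: [0.1, -1.0, -0.1]
opening: 0.0186
grasp_force: 21.7
```

Request:
{"api": "servo_tool", "payload": {
  "rows": [
    {"offset": [0,0.3,0],"yaw": 0,"claw": 0.9},
    {"offset": [-0.1,0.62,0],"yaw": 0.05,"claw": 0.9},
    {"offset": [-0.1,0.62,0],"yaw": 0.1,"claw": 0.9},
    {"offset": [-0.1,0.62,0],"yaw": 0.16,"claw": 0.9},
    {"offset": [-0.1,0.62,0],"yaw": 0.22,"claw": 0.9},
    {"offset": [-0.1,0.62,0],"yaw": 0.28,"claw": 0.9},
    {"offset": [-0.1,0.62,0],"yaw": 0.34,"claw": 0.9},
    {"offset": [-0.1,0.62,0],"yaw": 0.4,"claw": 0.9},
    {"offset": [-0.1,0.62,0],"yaw": 0.46,"claw": 0.9},
    {"offset": [-0.1,0.62,0],"yaw": 0.51,"claw": 0.9},
    {"offset": [-0.1,0.62,0],"yaw": 0.51,"claw": 0.9}
  ]
}}

```text
time: 9.75
ee_pos: [0.579, -0.1038, 0.2246]
tcp_rot: [-179.9, 0.0, 90.2]
wrist_force: [0.3, 0.3, -0.3]
opening: 0.0186
grasp_force: 21.7
```

Request:
{"api": "servo_tool", "payload": {
  "rows": [
    {"offset": [0,0,0.3],"yaw": 0,"claw": 0.9},
    {"offset": [0,0,0.55],"yaw": 0,"claw": 0.9},
    {"offset": [0,0,0.62],"yaw": 0,"claw": 0.9},
    {"offset": [0,0,0.62],"yaw": 0,"claw": 0.9}
  ]
}}

```text
time: 10.25
ee_pos: [0.5792, -0.1034, 0.1633]
tcp_rot: [-180.0, -0.0, 90.2]
wrist_force: [0.4, 0.4, -0.0]
opening: 0.0185
grasp_force: 21.7
```

Request:
{"api": "servo_tool", "payload": {
  "rows": [
    {"offset": [0,0,0.02],"yaw": 0,"claw": 0.9},
    {"offset": [0,0,0.04],"yaw": 0,"claw": 0.9},
    {"offset": [0,0,0.06],"yaw": 0,"claw": 0.9},
    {"offset": [0,0,0.08],"yaw": 0,"claw": 0.9},
    {"offset": [0,0,0.1],"yaw": 0,"claw": 0.9}
  ]
}}

```text
time: 10.88
ee_pos: [0.5796, -0.103, 0.154]
tcp_rot: [179.9, -0.0, 90.2]
wrist_force: [-1.9, 3.0, 5.3]
opening: 0.0184
grasp_force: 22.6
```

Request:
{"api": "servo_tool", "payload": {
  "rows": [
    {"offset": [0,0,0.02],"yaw": 0,"claw": 0.9},
    {"offset": [0,0,0.04],"yaw": 0,"claw": 0.9},
    {"offset": [0,0,0.06],"yaw": 0,"claw": 0.9}
  ]
}}

```text
time: 11.25
ee_pos: [0.5797, -0.103, 0.1481]
tcp_rot: [179.9, -0.0, 90.2]
wrist_force: [-2.0, 2.5, 5.9]
opening: 0.0185
grasp_force: 23.4
```

Request:
{"api": "servo_tool", "payload": {
  "rows": [
    {"offset": [0,0,0.025],"yaw": 0,"claw": 0.9},
    {"offset": [0,0,0.05],"yaw": 0,"claw": 0.9},
    {"offset": [0,0,0.075],"yaw": 0,"claw": 0.9},
    {"offset": [0,0,0.1],"yaw": 0,"claw": 0.9},
    {"offset": [0,0,0.125],"yaw": 0,"claw": 0.9},
    {"offset": [0,0,0.145],"yaw": 0,"claw": 0.9}
  ]
}}

```text
time: 12.0
ee_pos: [0.58, -0.1036, 0.1342]
tcp_rot: [179.9, 0.1, 90.1]
wrist_force: [-0.3, -0.8, 9.3]
opening: 0.0185
grasp_force: 26.2
```

Run:
```python
from h import *
p,d=camera("side");o=get_obs();print(o['ee_pos'].round(4),o['wrist_force'].round(2))
np.savez("s2.npz",p=p,d=d)
cv2.imwrite("pics/a3.png",crop(p,240,120,150,112,5))
```

```text
[ 0.58   -0.1034  0.1339] [0.03 0.68 7.19]
```

View pics/a3.png

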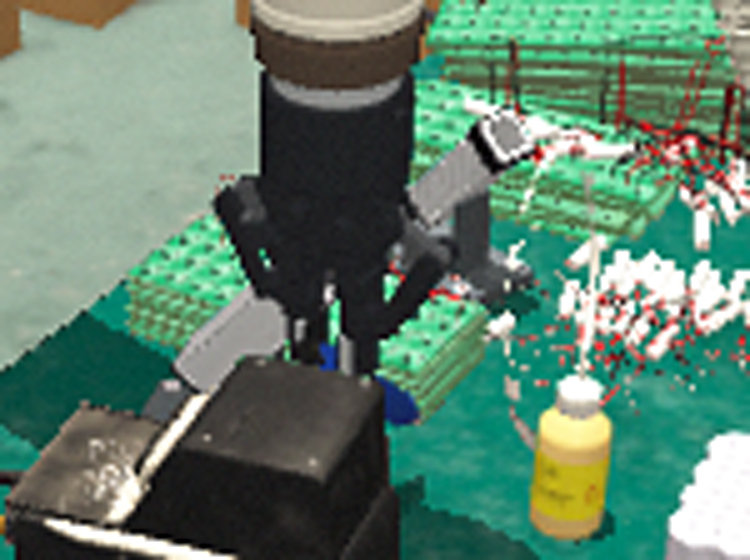

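The crop shows the pump tilted tail-up against the box edge, with the blue barrel emerging downward at about (400,405). I'll raise it and measure the tilt by colour.

Request:
{"api": "servo_tool", "payload": {
  "rows": [
    {"offset": [0,0,-0.2],"yaw": 0,"claw": 0.9},
    {"offset": [0,0,-0.5],"yaw": 0,"claw": 0.9},
    {"offset": [0,0,-0.8],"yaw": 0,"claw": 0.9},
    {"offset": [0,0,-1],"yaw": 0,"claw": 0.9}
  ]
}}

```text
time: 12.55
ee_pos: [0.5796, -0.1033, 0.2342]
tcp_rot: [179.9, 0.0, 90.1]
wrist_force: [0.2, -0.6, -0.7]
opening: 0.0185
grasp_force: 25.2
```

Request:
{"api": "servo_tool", "payload": {
  "rows": [
    {"offset": [0,0,-0.3],"yaw": 0,"claw": 0.9},
    {"offset": [0,0,-0.4],"yaw": 0,"claw": 0.9},
    {"offset": [0,0,-0.4],"yaw": 0,"claw": 0.9}
  ]
}}

```text
time: 12.92
ee_pos: [0.5796, -0.1034, 0.2727]
tcp_rot: [180.0, 0.0, 90.1]
wrist_force: [0.1, -0.3, 0.1]
opening: 0.0188
grasp_force: 25.2
```

```bash
cat >> h.py <<'E'
def line(cam,axis_yaw,anchor,box,sel):
    """fit coloured pixels in the vertical plane through anchor along axis_yaw; returns (r,z) rel. to anchor, tilt"""
    p,d=camera(cam);hsv=cv2.cvtColor(p,cv2.COLOR_RGB2HSV).astype(int);x0,y0,x1,y1=box
    m=np.zeros(d.shape,np.uint8);m[y0:y1,x0:x1]=sel(hsv)[y0:y1,x0:x1]
    n,l,st,_=cv2.connectedComponentsWithStats(m,connectivity=8)
    v,u=np.nonzero(m*np.isin(l,[i for i in range(1,n) if st[i,4]>=4]))
    a=np.radians(axis_yaw);f=np.array([np.cos(a),np.sin(a),0])
    W=onplane(cam,np.c_[u,v].astype(float),anchor,np.array([-f[1],f[0],0]))-anchor
    q=np.c_[W@f,W[:,2]];c=q.mean(0);e=np.linalg.eigh(np.cov((q-c).T))[1][:,1];e*=np.sign(e[0])
    k=(q-c)@e
    print("n",len(q),"c",c.round(4),"tilt below level",np.degrees(np.arctan2(e[1],e[0])).round(1),"ends",(c+e*k.min()).round(4),(c+e*k.max()).round(4),"px",u.min(),u.max(),v.min(),v.max(),"grip off line",float((np.cross(e,-c))).__round__(4))
    return p,q
blue=lambda h:((h[...,0]>108)&(h[...,0]<128)&(h[...,1]>130))
E
python3 - <<'E'
from h import *
o=get_obs();print(o['ee_pos'].round(4),o['tcp_rot'].round(1))
g=o['ee_pos']-[0,0,.0155]
p,q=line("side",-90,g,(250,60,400,232),blue)
E
```

```text
[ 0.5796 -0.1034  0.2727] [180.    0.   90.1]
n 138 c [-0.0291 -0.0227] tilt below level 51.9 ends [-0.0742 -0.0803] [0.1103 0.1552] px 291 324 81 159 grip off line -0.0089
```

Request:
{"api": "servo_tool", "payload": {
  "rows": [
    {"offset": [0,0,-0.1],"yaw": -0.05,"claw": 0.9},
    {"offset": [0,0,-0.1],"yaw": -0.11,"claw": 0.9},
    {"offset": [0,0,-0.1],"yaw": -0.17,"claw": 0.9},
    {"offset": [0,0,-0.1],"yaw": -0.23,"claw": 0.9},
    {"offset": [0,0,-0.1],"yaw": -0.29,"claw": 0.9},
    {"offset": [0,0,-0.1],"yaw": -0.35,"claw": 0.9},
    {"offset": [0,0,-0.1],"yaw": -0.41,"claw": 0.9},
    {"offset": [0,0,-0.1],"yaw": -0.47,"claw": 0.9},
    {"offset": [0,0,-0.1],"yaw": -0.53,"claw": 0.9},
    {"offset": [0,0,-0.1],"yaw": -0.59,"claw": 0.9},
    {"offset": [0,0,-0.1],"yaw": -0.59,"claw": 0.9}
  ]
}}

```text
time: 14.35
ee_pos: [0.5791, -0.1032, 0.2814]
tcp_rot: [180.0, -0.1, -163.7]
wrist_force: [-0.9, -0.5, -0.2]
opening: 0.0186
grasp_force: 25.1
```

Run:
```python
from h import *
o=get_obs();print(o['ee_pos'].round(4),o['tcp_rot'].round(1))
g=o['ee_pos']-[0,0,.0155]
p,q=line("side",16,g,(230,90,330,180),blue)
np.savez("s3.npz",p=p)
h,_,_=np.histogram2d(q[:,0],q[:,1],bins=[np.arange(-.13,.05,.015),np.arange(-.14,.06,.015)]);print(h.astype(int))
p,q=line("top",16,g,(215,190,270,250),blue)
```

```text
[ 0.5791 -0.1032  0.2814] [ 1.800e+02 -1.000e-01 -1.637e+02]
n 242 c [-0.0447 -0.0368] tilt below level 41.2 ends [-0.0862 -0.0732] [0.0136 0.0143] px 274 313 136 165 grip off line -0.0018
[[ 0  0  0  0  0  0  0  0  0  0  0  0  0]
 [ 0  0  0  0  0  0  0  0  0  0  0  0  0]
 [ 0  0  0  0  2  0  0  0  0  0  0  0  0]
 [ 0  0  0  0 17 19  0  0  0  0  0  0  0]
 [ 0  0  0  0  3 29 20  1  0  0  0  0  0]
 [ 0  0  0  0  0  6 29 19  0  0  0  0  0]
 [ 0  0  0  0  0  0  6 31 13  0  0  0  0]
 [ 0  0  0  0  0  0  0  8 18  2  0  0  0]
 [ 0  0  0  0  0  0  0  0  0  0  0  0  0]
 [ 0  0  0  0  0  0  0  0  0 13  6  0  0]
 [ 0  0  0  0  0  0  0  0  0  0  0  0  0]]h.py:22: RuntimeWarning: Mean of empty slice.
  q=np.c_[W@f,W[:,2]];c=q.mean(0);e=np.linalg.eigh(np.cov((q-c).T))[1][:,1];e*=np.sign(e[0])
  ret = um.true_divide(
  avg = a.mean(axis, **keepdims_kw)
h.py:22: RuntimeWarning: Degrees of freedom <= 0 for slice
  q=np.c_[W@f,W[:,2]];c=q.mean(0);e=np.linalg.eigh(np.cov((q-c).T))[1][:,1];e*=np.sign(e[0])
  c *= np.true_divide(1, fact)
  c *= np.true_divide(1, fact)
Traceback (most recent call last):
  File "h.py", line 24, in line
    print("n",len(q),"c",c.round(4),"tilt below level",np.degrees(np.arctan2(e[1],e[0])).round(1),"ends",(c+e*k.min()).round(4),(c+e*k.max()).round(4),"px",u.min(),u.max(),v.min(),v.max(),"grip off line",float((np.cross(e,-c))).__round__(4))
                                                                                                              ~~~~~^^
ValueError: zero-size array to reduction operation minimum which has no identity
```

Request:
{"api": "servo_tool", "payload": {
  "rows": [
    {"offset": [-0.2,0.3,0],"yaw": 0,"claw": 0.9},
    {"offset": [-0.5,0.65,0],"yaw": 0,"claw": 0.9},
    {"offset": [-0.68,0.87,0.1],"yaw": 0,"claw": 0.9},
    {"offset": [-0.68,0.87,0.3],"yaw": 0,"claw": 0.9},
    {"offset": [-0.68,0.87,0.3],"yaw": 0,"claw": 0.9}
  ]
}}

```text
time: 15.08
ee_pos: [0.6196, -0.0003, 0.2509]
tcp_rot: [179.9, -0.2, -163.8]
wrist_force: [-0.3, 0.2, 0.2]
opening: 0.0187
grasp_force: 25.2
```

Run:
```python
from h import *
o=get_obs();print(o['ee_pos'].round(4),o['tcp_rot'].round(1))
g=o['ee_pos']-[0,0,.0155]
p,q=line("side",16.3,g,(230,90,350,190),blue)
k=q[:,0]<-.015;q=q[k];c=q.mean(0);e=np.linalg.eigh(np.cov((q-c).T))[1][:,1];print("tilt",np.degrees(np.arctan(e[1]/e[0])),"c",c)
np.savez("s3.npz",p=p)
cv2.imwrite("pics/a4.png",crop(p,270,110,100,75,8))
```

```text
[ 6.196e-01 -3.000e-04  2.509e-01] [ 179.9   -0.2 -163.8]
n 210 c [-0.0456 -0.038 ] tilt below level 40.8 ends [-0.0852 -0.0722] [0.012  0.0117] px 309 348 138 162 grip off line -0.001
tilt 42.090273488644314 c [-0.04865233 -0.04033977]
```

View pics/a4.png

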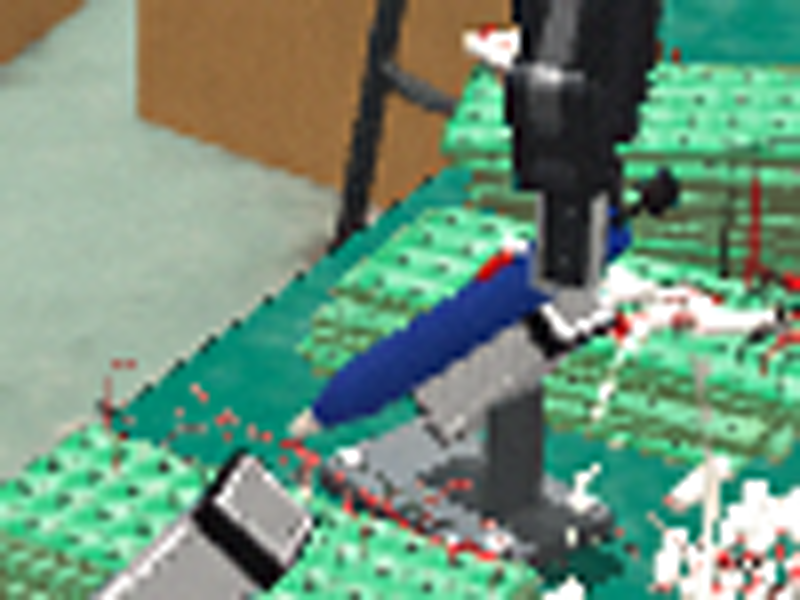

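The nozzle tip is at crop (297,428), up and right of the wide mouth's centre at about (265,504). Now the in-plane offset.

Run:
```python
from h import *
f=np.array([.96,.28,0]);n=np.array([-.28,.96,0]);M=np.array([.5225,-.0285,.124])
W=onplane("side",[(306.1,162.5),(303.1,172.9)],M,n)-M
print(np.c_[W@f,W[:,2]].round(4))
P=np.array([.6196,-.0003,.2509-.0155])-M;print("grip rel f,l,z",P@f,P@n,P[2])
```

```text
[[ 0.0071  0.0341]
 [-0.0009  0.0005]]
grip rel f,l,z 0.10111200000000006 -0.00011600000000002625 0.1114
```

Request:
{"api": "servo_tool", "payload": {
  "rows": [
    {"offset": [0,0,0.07],"yaw": 0,"claw": 0.9},
    {"offset": [0,0,0.14],"yaw": 0,"claw": 0.9},
    {"offset": [0,0,0.2],"yaw": 0,"claw": 0.9},
    {"offset": [0,0,0.235],"yaw": 0,"claw": 0.9},
    {"offset": [0,0,0.235],"yaw": 0,"claw": 0.9}
  ]
}}

```text
time: 15.75
ee_pos: [0.62, -0.0007, 0.229]
tcp_rot: [180.0, -0.0, -163.7]
wrist_force: [0.5, -0.2, 0.3]
opening: 0.0186
grasp_force: 25.2
```

Request:
{"api": "servo_tool", "payload": {
  "rows": [
    {"offset": [0.035,0,0.028],"yaw": 0,"claw": 0.9},
    {"offset": [0.07,0,0.055],"yaw": 0,"claw": 0.9},
    {"offset": [0.1,0,0.08],"yaw": 0,"claw": 0.9},
    {"offset": [0.135,0,0.108],"yaw": 0,"claw": 0.9},
    {"offset": [0.17,0,0.136],"yaw": 0,"claw": 0.9},
    {"offset": [0.17,0,0.136],"yaw": 0,"claw": 0.9}
  ]
}}

```text
time: 16.5
ee_pos: [0.6035, -0.0055, 0.2155]
tcp_rot: [180.0, -0.0, -163.7]
wrist_force: [-0.3, -0.5, -0.5]
opening: 0.0184
grasp_force: 25.2
```

Run:
```python
from h import *
o=get_obs();f=np.array([.96,.28,0]);n=np.array([-.28,.96,0]);M=np.array([.5225,-.0285,.124])
P=o['ee_pos']-[0,0,.0155]-M;print("grip rel f,l,z",(P@f).round(4),(P@n).round(4),P[2].round(4),o['wrist_force'].round(2))
p,q=line("side",16.3,o['ee_pos']-[0,0,.0155],(230,90,350,190),blue)
k=q[:,0]<-.015;q=q[k];c=q.mean(0);e=np.linalg.eigh(np.cov((q-c).T))[1][:,1];print("tilt",np.degrees(np.arctan(e[1]/e[0])),"c",c)
```

```text
grip rel f,l,z 0.0842 -0.0006 0.076 [-0.29 -0.52 -0.54]
n 204 c [-0.0458 -0.038 ] tilt below level 41.0 ends [-0.0852 -0.0724] [0.0113 0.0116] px 303 340 150 173 grip off line -0.0014
tilt 42.77128184497607 c [-0.04885444 -0.04038056]
```

Request:
{"api": "servo_tool", "payload": {
  "rows": [
    {"offset": [0.03,0,0.02],"yaw": 0,"claw": 0.9},
    {"offset": [0.055,0,0.035],"yaw": 0,"claw": 0.9},
    {"offset": [0.08,0,0.05],"yaw": 0,"claw": 0.9},
    {"offset": [0.11,0,0.07],"yaw": 0,"claw": 0.9},
    {"offset": [0.137,0,0.086],"yaw": 0,"claw": 0.9}
  ]
}}

```text
time: 17.18
ee_pos: [0.5905, -0.0093, 0.2069]
tcp_rot: [-180.0, -0.0, -163.7]
wrist_force: [0.0, 0.0, -0.2]
opening: 0.0184
grasp_force: 25.2
```

Request:
{"api": "servo_tool", "payload": {
  "rows": [
    {"offset": [0.03,0,0.015],"yaw": 0,"claw": 0.9},
    {"offset": [0.055,0,0.028],"yaw": 0,"claw": 0.9},
    {"offset": [0.08,0,0.04],"yaw": 0,"claw": 0.9}
  ]
}}

```text
time: 17.55
ee_pos: [0.5832, -0.0115, 0.2032]
tcp_rot: [-180.0, 0.1, -163.7]
wrist_force: [2.4, 1.1, -0.9]
opening: 0.0185
grasp_force: 25.1
```

Request:
{"api": "servo_tool", "payload": {
  "rows": [
    {"offset": [0.02,0,0.01],"yaw": 0,"claw": 0.9},
    {"offset": [0.04,0,0.02],"yaw": 0,"claw": 0.9},
    {"offset": [0.06,0,0.03],"yaw": 0,"claw": 0.9}
  ]
}}

```text
time: 17.92
ee_pos: [0.5772, -0.0133, 0.2]
tcp_rot: [-180.0, -0.0, -163.7]
wrist_force: [3.0, 0.6, -0.8]
opening: 0.0183
grasp_force: 25.1
```

```bash
cat > st.py <<'E'
from h import *
o=get_obs();f=np.array([.96,.28,0]);n=np.array([-.28,.96,0]);M=np.array([.5225,-.0285,.124])
P=o['ee_pos']-[0,0,.0155]-M;print("grip rel f,l,z",(P@f).round(4),(P@n).round(4),P[2].round(4),"F f,l,z",(o['wrist_force']@f).round(2),(o['wrist_force']@n).round(2),o['wrist_force'][2].round(2))
p,q=line("side",16.3,o['ee_pos']-[0,0,.0155],(230,90,350,190),blue)
k=q[:,0]<-.015;q=q[k];c=q.mean(0);e=np.linalg.eigh(np.cov((q-c).T))[1][:,1];print("tilt",np.degrees(np.arctan(e[1]/e[0])),"c",c)
E
python3 st.py
```

```text
grip rel f,l,z 0.0567 -0.0007 0.0605 F f,l,z 3.05 -0.26 -0.77
n 167 c [-0.0368 -0.035 ] tilt below level 43.9 ends [-0.0669 -0.064 ] [0.0123 0.0122] px 299 330 153 176 grip off line -0.0003
tilt 46.8242151907613 c [-0.04111656 -0.03863475]
```

Request:
{"api": "servo_tool", "payload": {
  "rows": [
    {"offset": [0.025,0,0.012],"yaw": 0,"claw": 0.9},
    {"offset": [0.05,0,0.025],"yaw": 0,"claw": 0.9},
    {"offset": [0.075,0,0.037],"yaw": 0,"claw": 0.9},
    {"offset": [0.1,0,0.05],"yaw": 0,"claw": 0.9}
  ]
}}

```text
time: 18.48
ee_pos: [0.5675, -0.0161, 0.195]
tcp_rot: [-180.0, 0.0, -163.7]
wrist_force: [2.8, 1.3, -0.9]
opening: 0.0186
grasp_force: 25.1
```

Request:
{"api": "servo_tool", "payload": {
  "rows": [
    {"offset": [0.013,0,0.015],"yaw": 0,"claw": 0.9},
    {"offset": [0.026,0,0.031],"yaw": 0,"claw": 0.9},
    {"offset": [0.026,0,0.031],"yaw": 0,"claw": 0.9}
  ]
}}

```text
time: 18.85
ee_pos: [0.5649, -0.0169, 0.1918]
tcp_rot: [180.0, -0.0, -163.7]
wrist_force: [0.9, 0.6, -2.0]
opening: 0.0188
grasp_force: 25.0
```

```bash
python3 st.py
```

```text
grip rel f,l,z 0.044 -0.0007 0.0523 F f,l,z 0.98 0.3 -2.03
n 132 c [-0.0297 -0.031 ] tilt below level 45.7 ends [-0.0539 -0.0559] [0.0137 0.0135] px 299 325 155 176 grip off line 0.0004
tilt 50.80134353065433 c [-0.03503532 -0.03579622]
```

Request:
{"api": "servo_tool", "payload": {
  "rows": [
    {"offset": [0.013,0,0.015],"yaw": 0,"claw": 0.9},
    {"offset": [0.026,0,0.031],"yaw": 0,"claw": 0.9}
  ],
  "squeeze": 20
}}

```text
time: 19.15
ee_pos: [0.5627, -0.0175, 0.1888]
tcp_rot: [-180.0, 0.0, -163.7]
wrist_force: [2.3, 0.2, 0.1]
opening: 0.0188
grasp_force: 25.1
```

Request:
{"api": "servo_tool", "payload": {
  "rows": [
    {"offset": [0.013,0,0.015],"yaw": 0,"claw": 0.9},
    {"offset": [0.026,0,0.031],"yaw": 0,"claw": 0.9}
  ]
}}

```text
time: 19.4
ee_pos: [0.5601, -0.0183, 0.1857]
tcp_rot: [-180.0, 0.0, -163.7]
wrist_force: [1.9, 0.2, -1.0]
opening: 0.0187
grasp_force: 25.1
```

Request:
{"api": "servo_tool", "payload": {
  "rows": [
    {"offset": [0.013,0,0.015],"yaw": 0,"claw": 0.9},
    {"offset": [0.026,0,0.031],"yaw": 0,"claw": 0.9}
  ]
}}

```text
time: 19.65
ee_pos: [0.5576, -0.019, 0.1826]
tcp_rot: [-180.0, 0.0, -163.7]
wrist_force: [1.5, 0.4, -1.2]
opening: 0.0186
grasp_force: 25.1
```

Request:
{"api": "servo_tool", "payload": {
  "rows": [
    {"offset": [0.013,0,0.015],"yaw": 0,"claw": 0.9},
    {"offset": [0.026,0,0.031],"yaw": 0,"claw": 0.9}
  ]
}}

```text
time: 19.9
ee_pos: [0.5551, -0.0197, 0.1795]
tcp_rot: [180.0, 0.0, -163.7]
wrist_force: [1.7, 0.4, -0.7]
opening: 0.0184
grasp_force: 25.1
```

Request:
{"api": "servo_tool", "payload": {
  "rows": [
    {"offset": [0.013,0,0.015],"yaw": 0,"claw": 0.9},
    {"offset": [0.026,0,0.031],"yaw": 0,"claw": 0.9}
  ]
}}

```text
time: 20.15
ee_pos: [0.5543, -0.0201, 0.1781]
tcp_rot: [-180.0, 0.3, -163.6]
wrist_force: [9.5, 3.9, 10.8]
opening: 0.0183
grasp_force: 26.3
```

Stop reached, at about 15 N along the axis and roughly 73 mm deep. I'll relax the push, then check before release.

Request:
{"api": "servo_tool", "payload": {
  "rows": [
    {"offset": [-0.009,0,-0.011],"yaw": 0,"claw": 0.9},
    {"offset": [-0.009,0,-0.011],"yaw": 0,"claw": 0.9}
  ]
}}

```text
time: 20.4
ee_pos: [0.5542, -0.02, 0.1783]
tcp_rot: [-180.0, 0.1, -163.6]
wrist_force: [5.0, 1.8, 3.7]
opening: 0.0187
grasp_force: 25.6
```

```bash
python3 st.py
```

```text
grip rel f,l,z 0.0328 -0.0008 0.0388 F f,l,z 5.33 0.36 3.71
n 90 c [-0.0244 -0.0247] tilt below level 45.1 ends [-0.0424 -0.0428] [0.0125 0.0123] px 299 320 159 176 grip off line 0.0002
tilt 54.19892467942777 c [-0.02899121 -0.02841609]
```

Request:
{"api": "servo_tool", "payload": {
  "rows": [
    {"offset": [0,0,0],"yaw": 0,"claw": 0.76},
    {"offset": [0,0,0],"yaw": 0,"claw": 0.72},
    {"offset": [0,0,0],"yaw": 0,"claw": 0.65},
    {"offset": [0,0,0],"yaw": 0,"claw": 0.5},
    {"offset": [0,0,0],"yaw": 0,"claw": 0.4},
    {"offset": [0,0,0],"yaw": 0,"claw": 0.4}
  ]
}}

```text
time: 21.2
ee_pos: [0.5535, -0.0202, 0.1776]
tcp_rot: [180.0, -0.0, -163.7]
wrist_force: [0.6, 0.1, -0.3]
opening: 0.0512
grasp_force: 0.0
```

Request:
{"api": "servo_tool", "payload": {
  "rows": [
    {"offset": [0,0,-0.2],"yaw": 0,"claw": 0.4},
    {"offset": [0,0,-0.5],"yaw": 0,"claw": 0.3},
    {"offset": [0,0,-0.9],"yaw": 0,"claw": 0.2},
    {"offset": [0,0,-0.9],"yaw": 0,"claw": 0.2}
  ]
}}

```text
time: 21.7
ee_pos: [0.5544, -0.0202, 0.2708]
tcp_rot: [-179.9, 0.3, -163.7]
wrist_force: [0.8, 0.3, -0.4]
opening: 0.0684
grasp_force: 0.0
```

Run:
```python
from h import *
o=get_obs();print(o['ee_pos'].round(4),o['wrist_force'].round(2),o['q'].round(1))
M=np.array([.5225,-.0285,.124])
p,q=line("side",16.3,M,(270,120,345,190),blue)
np.savez("s4.npz",p=p)
```

```text
[ 0.5544 -0.0202  0.2708] [ 0.76  0.28 -0.37] [ -2.1   5.8  12.9  96.8  -0.  -18.4]
n 165 c [0.0265 0.0171] tilt below level 39.3 ends [-0.0042 -0.008 ] [0.0567 0.0418] px 300 325 161 177 grip off line 0.0035
```

The pump is resting in the wide tube: barrel end at 68 mm out along the axis, about 72 mm deep, with no tool contact. Next is the marker, gripped about 108 mm from the cap end at (0.528, -0.360).

Request:
{"api": "servo_tool", "payload": {
  "rows": [
    {"offset": [0.15,-0.4,0],"yaw": 0,"claw": 0.1},
    {"offset": [0.3,-0.8,0],"yaw": 0,"claw": 0.1},
    {"offset": [0.3,-0.8,0],"yaw": 0,"claw": 0.1}
  ]
}}

```text
time: 22.12
ee_pos: [0.5467, -0.1075, 0.2661]
tcp_rot: [180.0, -0.1, -163.8]
wrist_force: [0.4, 1.0, -0.1]
opening: 0.077
grasp_force: 0.0
```

Request:
{"api": "servo_tool", "payload": {
  "rows": [
    {"offset": [0.15,-0.4,0],"yaw": 0,"claw": 0.1},
    {"offset": [0.3,-0.8,0],"yaw": 0,"claw": 0.1},
    {"offset": [0.3,-0.8,0],"yaw": 0,"claw": 0.1}
  ]
}}

```text
time: 22.5
ee_pos: [0.5406, -0.1921, 0.2662]
tcp_rot: [179.9, -0.1, -163.8]
wrist_force: [0.1, 0.7, 0.1]
opening: 0.077
grasp_force: 0.0
```

Request:
{"api": "servo_tool", "payload": {
  "rows": [
    {"offset": [0.15,-0.4,0],"yaw": 0,"claw": 0.1},
    {"offset": [0.3,-0.8,0],"yaw": 0,"claw": 0.1},
    {"offset": [0.3,-0.8,0],"yaw": 0,"claw": 0.1}
  ]
}}

```text
time: 22.88
ee_pos: [0.5346, -0.2767, 0.2663]
tcp_rot: [179.9, -0.1, -163.8]
wrist_force: [0.6, 0.4, 0.6]
opening: 0.0768
grasp_force: 0.0
```

Request:
{"api": "servo_tool", "payload": {
  "rows": [
    {"offset": [0.15,-0.4,0],"yaw": 0.05,"claw": 0.1},
    {"offset": [0.31,-0.8,0],"yaw": 0.11,"claw": 0.1},
    {"offset": [0.31,-0.8,0.3],"yaw": 0.168,"claw": 0.1},
    {"offset": [0.31,-0.8,0.7],"yaw": 0.168,"claw": 0.1},
    {"offset": [0.31,-0.8,1],"yaw": 0.168,"claw": 0.1},
    {"offset": [0.31,-0.8,1],"yaw": 0.168,"claw": 0.1}
  ]
}}

```text
time: 23.62
ee_pos: [0.527, -0.359, 0.1649]
tcp_rot: [179.9, -0.3, 166.2]
wrist_force: [-0.1, -0.7, 1.3]
opening: 0.0772
grasp_force: 0.0
```

Request:
{"api": "servo_tool", "payload": {
  "rows": [
    {"offset": [0,0,0.4],"yaw": 0,"claw": 0.2},
    {"offset": [0,0,0.8],"yaw": 0,"claw": 0.2},
    {"offset": [0,0,1],"yaw": 0,"claw": 0.2},
    {"offset": [0,0,1],"yaw": 0,"claw": 0.2}
  ]
}}

```text
time: 24.12
ee_pos: [0.5275, -0.3607, 0.0675]
tcp_rot: [180.0, -0.1, 166.1]
wrist_force: [1.0, 0.6, -0.7]
opening: 0.068
grasp_force: 0.0
```

Request:
{"api": "servo_tool", "payload": {
  "rows": [
    {"offset": [0,0,0.2],"yaw": 0,"claw": 0.2},
    {"offset": [0,0,0.33],"yaw": 0,"claw": 0.2},
    {"offset": [0,0,0.39],"yaw": 0,"claw": 0.2},
    {"offset": [0,0,0.39],"yaw": 0,"claw": 0.2},
    {"offset": [0,0,0.39],"yaw": 0,"claw": 0.2}
  ]
}}

```text
time: 24.75
ee_pos: [0.5277, -0.3615, 0.0291]
tcp_rot: [-180.0, 0.0, 166.1]
wrist_force: [0.0, -0.8, 0.5]
opening: 0.0684
grasp_force: 0.0
```

Request:
{"api": "servo_tool", "payload": {
  "rows": [
    {"offset": [0,0,0.045],"yaw": 0,"claw": 0.4},
    {"offset": [0,0,0.045],"yaw": 0,"claw": 0.6},
    {"offset": [0,0,0.045],"yaw": 0,"claw": 0.75},
    {"offset": [0,0,0.045],"yaw": 0,"claw": 0.92},
    {"offset": [0,0,0.045],"yaw": 0,"claw": 0.92},
    {"offset": [0,0,0.045],"yaw": 0,"claw": 0.92},
    {"offset": [0,0,0.045],"yaw": 0,"claw": 0.92}
  ],
  "squeeze": 20
}}

```text
time: 25.62
ee_pos: [0.5276, -0.3613, 0.0243]
tcp_rot: [-180.0, 0.0, 166.1]
wrist_force: [-0.2, 0.6, 1.2]
opening: 0.0131
grasp_force: 19.5
```

Marker gripped, 13 mm opening. The standing pump's tail now blocks the box's left edge, so I'll use the right edge instead. I'll locate it, and the pink decoy's extent beside it, from the first depth picture.

Run:
```python
from h import *
X=np.load("X.npy").reshape(-1,3)
for x in np.arange(.54,.66,.015):
    k=(abs(X[:,0]-x)<.0075)&(X[:,1]<-.15)&(X[:,1]>-.27)&(X[:,2]>.125)
    s=X[k]; print(round(x,3),len(s),s[:,1].min().round(4) if len(s) else None,np.median(s[:,2]).round(4) if len(s) else None)
k=(X[:,0]>.5)&(X[:,0]<.75)&(X[:,1]<-.26)&(X[:,1]>-.45)&(X[:,2]>.008);P=X[k]
for lo,hi in((.008,.03),(.03,.06),(.06,.1),(.1,.2)):
    s=P[(P[:,2]>lo)&(P[:,2]<hi)];print(lo,len(s),np.percentile(s,2,axis=0).round(3),np.percentile(s,98,axis=0).round(3))
```

```text
0.54 37 -0.2036 0.1277
0.555 117 -0.2137 0.1309
0.57 155 -0.2188 0.1353
0.585 140 -0.2183 0.1352
0.6 129 -0.2126 0.1355
0.615 123 -0.2097 0.135
0.63 92 -0.2068 0.1345
0.645 5 -0.2038 0.1318
0.008 511 [ 0.506 -0.411  0.008] [ 0.702 -0.297  0.019]
0.03 58 [ 0.628 -0.36   0.035] [ 0.679 -0.323  0.059]
0.06 205 [ 0.636 -0.361  0.062] [ 0.686 -0.323  0.099]
0.1 275 [ 0.668 -0.355  0.101] [ 0.72  -0.317  0.136]
```

Request:
{"api": "servo_tool", "payload": {
  "rows": [
    {"offset": [0,0,-0.1],"yaw": 0,"claw": 0.92},
    {"offset": [0,0,-0.4],"yaw": 0,"claw": 0.92},
    {"offset": [0,0,-0.7],"yaw": 0,"claw": 0.92},
    {"offset": [0,0,-1],"yaw": 0,"claw": 0.92}
  ]
}}

```text
time: 26.12
ee_pos: [0.5274, -0.3613, 0.1257]
tcp_rot: [-180.0, 0.0, 166.1]
wrist_force: [0.3, 0.2, -0.5]
opening: 0.013
grasp_force: 19.4
```

Request:
{"api": "servo_tool", "payload": {
  "rows": [
    {"offset": [0,0,-0.4],"yaw": 0,"claw": 0.92},
    {"offset": [0,0,-0.8],"yaw": 0,"claw": 0.92},
    {"offset": [0,0,-1],"yaw": 0,"claw": 0.92},
    {"offset": [0,0,-1],"yaw": 0,"claw": 0.92}
  ]
}}

```text
time: 26.62
ee_pos: [0.528, -0.3616, 0.2263]
tcp_rot: [-179.9, 0.2, 166.1]
wrist_force: [0.3, -0.3, -0.3]
opening: 0.0129
grasp_force: 19.4
```

Request:
{"api": "servo_tool", "payload": {
  "rows": [
    {"offset": [-0.06,0.3,0],"yaw": 0,"claw": 0.92},
    {"offset": [-0.12,0.67,0],"yaw": 0,"claw": 0.92}
  ]
}}

```text
time: 26.88
ee_pos: [0.555, -0.2988, 0.2225]
tcp_rot: [180.0, -0.1, 166.0]
wrist_force: [0.6, 0.4, 0.0]
opening: 0.013
grasp_force: 19.4
```

Request:
{"api": "servo_tool", "payload": {
  "rows": [
    {"offset": [-0.06,0.4,0],"yaw": -0.05,"claw": 0.92},
    {"offset": [-0.11,0.68,0],"yaw": -0.11,"claw": 0.92},
    {"offset": [-0.11,0.68,0],"yaw": -0.17,"claw": 0.92},
    {"offset": [-0.11,0.68,0],"yaw": -0.23,"claw": 0.92},
    {"offset": [-0.11,0.68,0],"yaw": -0.29,"claw": 0.92},
    {"offset": [-0.11,0.68,0],"yaw": -0.35,"claw": 0.92},
    {"offset": [-0.11,0.68,0],"yaw": -0.41,"claw": 0.92},
    {"offset": [-0.11,0.68,0],"yaw": -0.47,"claw": 0.92},
    {"offset": [-0.11,0.68,0],"yaw": -0.53,"claw": 0.92},
    {"offset": [-0.11,0.68,0.3],"yaw": -0.577,"claw": 0.92},
    {"offset": [-0.11,0.68,0.5],"yaw": -0.577,"claw": 0.92},
    {"offset": [-0.11,0.68,0.5],"yaw": -0.577,"claw": 0.92}
  ]
}}

```text
time: 28.38
ee_pos: [0.581, -0.2353, 0.1712]
tcp_rot: [179.7, 0.1, -90.0]
wrist_force: [-1.1, 0.7, 0.3]
opening: 0.0126
grasp_force: 19.5
```

Request:
{"api": "servo_tool", "payload": {
  "rows": [
    {"offset": [0,0,0.05],"yaw": 0,"claw": 0.92},
    {"offset": [0,0,0.1],"yaw": 0,"claw": 0.92},
    {"offset": [0,0,0.125],"yaw": 0,"claw": 0.92},
    {"offset": [0,0,0.15],"yaw": 0,"claw": 0.92},
    {"offset": [0,0,0.175],"yaw": 0,"claw": 0.92},
    {"offset": [0,0,0.195],"yaw": 0,"claw": 0.92}
  ]
}}

```text
time: 29.12
ee_pos: [0.5826, -0.2362, 0.1551]
tcp_rot: [-179.9, -0.1, -90.1]
wrist_force: [0.7, -3.3, 3.3]
opening: 0.0128
grasp_force: 19.5
```

Request:
{"api": "servo_tool", "payload": {
  "rows": [
    {"offset": [0,0,0.02],"yaw": 0,"claw": 0.92},
    {"offset": [0,0,0.04],"yaw": 0,"claw": 0.92},
    {"offset": [0,0,0.06],"yaw": 0,"claw": 0.92},
    {"offset": [0,0,0.075],"yaw": 0,"claw": 0.92},
    {"offset": [0,0,0.075],"yaw": 0,"claw": 0.92}
  ]
}}

```text
time: 29.75
ee_pos: [0.5822, -0.2356, 0.1469]
tcp_rot: [180.0, 0.0, -90.0]
wrist_force: [1.6, -2.0, 3.7]
opening: 0.0128
grasp_force: 20.1
```

```bash
cat > mk.py <<'E'
import sys
from h import *
yaw=float(sys.argv[1]);box=tuple(map(int,sys.argv[2].split(',')))
red=lambda h:((h[...,0]<6)|(h[...,0]>173))&(h[...,1]>150)&(h[...,2]>90)
o=get_obs();g=o['ee_pos']-[0,0,.0163];print(o['ee_pos'].round(4),o['wrist_force'].round(2))
p,q=line("side",yaw,g,box,red);np.savez("s5.npz",p=p)
E
python3 - <<'E'
from h import *
o=get_obs();c=camera_info("side");T=c["cam_to_world"]
g=o['ee_pos']-[0,0,.0163];q=(np.array([g,g+[0,-.075,-.08]])-T[:3,3])@T[:3,:3]
print(np.c_[c["cx"]+c["fx"]*q[:,0]/-q[:,2],c["cy"]-c["fy"]*q[:,1]/-q[:,2]].round())
E
python3 mk.py 90 190,140,330,260
```

```text
[[278. 216.]
 [260. 258.]]
[ 0.5822 -0.2356  0.1469] [ 1.58 -1.99  3.7 ]
n 135 c [-0.0398 -0.0368] tilt below level -14.7 ends [-0.1006 -0.0208] [ 0.3051 -0.1275] px 252 329 165 254 grip off line 0.0457
```

Request:
{"api": "servo_tool", "payload": {
  "rows": [
    {"offset": [0,0,0.02],"yaw": 0,"claw": 0.92},
    {"offset": [0,0,0.04],"yaw": 0,"claw": 0.92},
    {"offset": [0,0,0.04],"yaw": 0,"claw": 0.92}
  ]
}}

```text
time: 30.18
ee_pos: [0.582, -0.2358, 0.1428]
tcp_rot: [180.0, 0.0, -90.0]
wrist_force: [0.8, -1.8, 3.2]
opening: 0.0126
grasp_force: 20.7
```

```bash
python3 mk.py 90 240,225,290,285
```

```text
[ 0.582  -0.2358  0.1428] [ 0.84 -1.81  3.25]
n 117 c [-0.0747 -0.0428] tilt below level 33.3 ends [-0.0952 -0.0563] [-0.0559 -0.0304] px 254 266 238 257 grip off line -0.0053
```

Request:
{"api": "servo_tool", "payload": {
  "rows": [
    {"offset": [0,0,0.02],"yaw": 0,"claw": 0.92},
    {"offset": [0,0,0.04],"yaw": 0,"claw": 0.92},
    {"offset": [0,0,0.055],"yaw": 0,"claw": 0.92},
    {"offset": [0,0,0.055],"yaw": 0,"claw": 0.92}
  ]
}}

```text
time: 30.72
ee_pos: [0.5822, -0.2359, 0.1374]
tcp_rot: [180.0, -0.0, -90.0]
wrist_force: [0.4, -2.0, 4.0]
opening: 0.0129
grasp_force: 21.6
```

```bash
python3 mk.py 90 240,225,290,290
```

```text
[ 0.5822 -0.2359  0.1374] [ 0.44 -1.97  4.  ]
n 111 c [-0.0681 -0.0515] tilt below level 43.2 ends [-0.0852 -0.0675] [-0.0529 -0.0372] px 256 268 242 260 grip off line -0.0092
```

Request:
{"api": "servo_tool", "payload": {
  "rows": [
    {"offset": [0,0,0.02],"yaw": 0,"claw": 0.92},
    {"offset": [0,0,0.035],"yaw": 0,"claw": 0.92},
    {"offset": [0,0,0.035],"yaw": 0,"claw": 0.92}
  ]
}}

```text
time: 31.15
ee_pos: [0.5822, -0.2358, 0.1339]
tcp_rot: [180.0, -0.0, -90.0]
wrist_force: [1.0, -2.7, 3.8]
opening: 0.013
grasp_force: 22.0
```

Request:
{"api": "servo_tool", "payload": {
  "rows": [
    {"offset": [0,0,-0.2],"yaw": 0,"claw": 0.92},
    {"offset": [0,0,-0.5],"yaw": 0,"claw": 0.92},
    {"offset": [0,0,-0.8],"yaw": 0,"claw": 0.92},
    {"offset": [0,0,-1],"yaw": 0,"claw": 0.92}
  ]
}}

```text
time: 31.65
ee_pos: [0.582, -0.2354, 0.2347]
tcp_rot: [180.0, 0.0, -90.0]
wrist_force: [0.4, -0.4, -0.3]
opening: 0.0124
grasp_force: 21.6
```

Request:
{"api": "servo_tool", "payload": {
  "rows": [
    {"offset": [0,0,-0.3],"yaw": 0,"claw": 0.92},
    {"offset": [0,0,-0.65],"yaw": 0,"claw": 0.92},
    {"offset": [0,0,-0.8],"yaw": 0,"claw": 0.92},
    {"offset": [0,0,-0.8],"yaw": 0,"claw": 0.92}
  ]
}}

```text
time: 32.15
ee_pos: [0.5824, -0.2356, 0.3144]
tcp_rot: [-180.0, 0.0, -90.0]
wrist_force: [-0.1, 0.3, -0.3]
opening: 0.0128
grasp_force: 21.6
```

```bash
python3 - <<'E'
from h import *
o=get_obs();c=camera_info("side");T=c["cam_to_world"];print(o['ee_pos'],o['q'].round(1))
g=o['ee_pos']-[0,0,.0163];q=(np.array([g,g+[0,-.075,-.08]])-T[:3,3])@T[:3,:3]
print(np.c_[c["cx"]+c["fx"]*q[:,0]/-q[:,2],c["cy"]-c["fy"]*q[:,1]/-q[:,2]].round())
E
python3 mk.py 90 230,140,310,230
```

```text
[ 0.58242563 -0.23563943  0.31435666] [ -22.    18.7   33.   104.3    0.  -112. ]
[[276. 154.]
 [258. 200.]]
[ 0.5824 -0.2356  0.3144] [-0.06  0.26 -0.28]
n 141 c [-0.0542 -0.0579] tilt below level -10.4 ends [-0.0818 -0.0528] [ 0.1392 -0.0934] px 255 309 165 199 grip off line 0.0667
```

Run:
```python
from h import *
c=camera_info("side");T=c["cam_to_world"];S=np.load("side0.npz")['d'];v,u=np.mgrid[:420,:560]
XS=(np.stack([(u-c["cx"])/c["fx"]*S,-(v-c["cy"])/c["fy"]*S,-S],-1)@T[:3,:3].T+T[:3,3]).reshape(-1,3)[S.ravel()>0]
X=np.vstack([XS,np.load("X.npy").reshape(-1,3)])
for lo,hi in((.14,.18),(.18,.22),(.22,.3),(.3,.4),(.4,.6),(.6,.9)):
    k=(X[:,2]>lo)&(X[:,2]<hi)&(X[:,0]>.5)&(X[:,0]<.85)&(X[:,1]>-.1)&(X[:,1]<.35);s=X[k]
    h,_,_=np.histogram2d(s[:,0],s[:,1],bins=[np.arange(.5,.86,.05),np.arange(-.1,.36,.05)]);print(lo);print(h.astype(int))
```

```text
0.14
[[  0   1   0   0   0   0   0   0   0]
 [  0   0   0   0   4   0   0   0   0]
 [  0   1  37  37   9   0   0   0   0]
 [  0   0   0   0   0   0   0   0   0]
 [  0   0   0 134  18   0   0   0   0]
 [  0   0   0 316   0   0   0   0   0]
 [  0   0   0 168  40   0   0   0   0]]
0.18
[[  0   0   0   0   0   0   0   0   0]
 [  0   0   0   0   0   0   0   0   0]
 [  0   0   0   0   0   0   0   0   0]
 [  0   0   0   0   0   0   0   0   0]
 [  0   0   0  76   0   0   0   0   0]
 [  0   0   0 338   1   0   0   0   0]
 [  0   0   0  89  10   0   0   0   0]]
0.22
[[  0   0   0   0   0   0   0   0   0]
 [  0   0   0   0   0   0   0   0   0]
 [  0   0   0   0   0   0   0   0   0]
 [  0   0   0  30   1   0   0   0   0]
 [  0   0  79 330   0   0   0   0   0]
 [  0   0  17 732  46   0   0   0   0]
 [  0   0   0  23   4   0   0   0   0]]
0.3
[[  0   0   0   0   0   0   0   0   0]
 [  0   0   0   0   0   0   0   0   0]
 [  0   0   0   0   0   0   0   0   0]
 [  0   0  30 482 116   0   0   0   0]
 [  0   0 641 280   8   0   0   0   0]
 [  0   0   2 494  23   0   0   0   0]
 [  0   0   0   0   0   0   0   0   0]]
0.4
[[   0    0    0    0    0    0    0    0    0]
 [   0    0    0    0    0    0    0    0    0]
 [   0    0    0    0    0    0    0    0    0]
 [   0    0    6  429   77    0    0    0    0]
 [   0    0 1451 1570  376    0    0    0    0]
 [   0    0 1759  564  110    0    0    0    0]
 [   0    0  305  259    0    0    0    0    0]]
0.6
[[   0    0    0    0    0    0    0    0    0]
 [   0    0    0    0    0    0    0    0    0]
 [   0    0    0    0    0    0    0    0    0]
 [   0    0    0    0    0    0    0    0    0]
 [   0    0    0   24    0    0    0    0    0]
 [   0    0  549 1117  164    0    0    0    0]
 [   0    0   47    0    4    0    0    0    0]]
```

```bash
python3 - <<'E'
from h import *
c=camera_info("side");T=c["cam_to_world"];S=np.load("side0.npz")['d'];v,u=np.mgrid[:420,:560]
XS=(np.stack([(u-c["cx"])/c["fx"]*S,-(v-c["cy"])/c["fy"]*S,-S],-1)@T[:3,:3].T+T[:3,3]).reshape(-1,3)[S.ravel()>0]
X=np.vstack([XS,np.load("X.npy").reshape(-1,3)])
for lo,hi in((.2,.26),(.26,.32),(.32,.4),(.4,.5)):
    r=[]
    for y in(.04,.06,.08,.1,.12,.14,.16):
        s=X[(X[:,2]>lo)&(X[:,2]<hi)&(X[:,0]>.5)&(X[:,0]<.9)&(abs(X[:,1]-y)<.01)]
        r.append(np.percentile(s[:,0],1).round(3) if len(s)>5 else None)
    print(lo,r)
E
python3 mk.py 90 240,160,275,230
```

```text
0.2 [np.float64(0.737), np.float64(0.715), np.float64(0.721), np.float64(0.791), np.float64(0.789), None, None]
0.26 [np.float64(0.708), np.float64(0.691), np.float64(0.683), np.float64(0.681), np.float64(0.686), None, None]
0.32 [np.float64(0.695), np.float64(0.682), np.float64(0.676), np.float64(0.677), np.float64(0.683), None, None]
0.4 [np.float64(0.703), np.float64(0.688), np.float64(0.682), np.float64(0.684), np.float64(0.691), None, None]
[ 0.5823 -0.2356  0.3132] [-0.35 -0.31 -1.35]
n 134 c [-0.0637 -0.0558] tilt below level 43.5 ends [-0.0809 -0.0721] [-0.0471 -0.0401] px 254 267 179 199 grip off line -0.0034
```

Request:
{"api": "servo_tool", "payload": {
  "rows": [
    {"offset": [-0.3,0,0],"yaw": 0,"claw": 0.92},
    {"offset": [-0.65,0,0],"yaw": 0,"claw": 0.92},
    {"offset": [-0.96,0,0],"yaw": 0,"claw": 0.92}
  ]
}}

```text
time: 32.62
ee_pos: [0.5818, -0.1386, 0.3125]
tcp_rot: [179.9, 0.0, -90.0]
wrist_force: [1.0, 0.1, 0.6]
opening: 0.013
grasp_force: 21.6
```

Request:
{"api": "servo_tool", "payload": {
  "rows": [
    {"offset": [-0.4,0,0],"yaw": 0,"claw": 0.92},
    {"offset": [-0.75,0,0],"yaw": 0,"claw": 0.92},
    {"offset": [-0.96,0,0],"yaw": 0,"claw": 0.92}
  ]
}}

```text
time: 33.0
ee_pos: [0.5819, -0.0422, 0.3129]
tcp_rot: [179.9, 0.0, -90.0]
wrist_force: [0.5, 0.3, -0.2]
opening: 0.0129
grasp_force: 21.6
```

Request:
{"api": "servo_tool", "payload": {
  "rows": [
    {"offset": [-0.4,0,0],"yaw": 0,"claw": 0.92},
    {"offset": [-0.75,0,0],"yaw": 0,"claw": 0.92},
    {"offset": [-0.96,0,0],"yaw": 0,"claw": 0.92}
  ]
}}

```text
time: 33.38
ee_pos: [0.5823, 0.0534, 0.3134]
tcp_rot: [179.9, -0.0, -90.0]
wrist_force: [0.3, 0.6, 1.1]
opening: 0.0131
grasp_force: 21.6
```

Request:
{"api": "servo_tool", "payload": {
  "rows": [
    {"offset": [-0.4,0,0],"yaw": 0.05,"claw": 0.92},
    {"offset": [-0.75,0,0],"yaw": 0.1,"claw": 0.92},
    {"offset": [-0.96,0,0],"yaw": 0.15,"claw": 0.92},
    {"offset": [-0.96,0,0],"yaw": 0.2,"claw": 0.92},
    {"offset": [-0.96,0,0],"yaw": 0.25,"claw": 0.92},
    {"offset": [-0.96,0,0],"yaw": 0.3,"claw": 0.92},
    {"offset": [-0.96,0,0],"yaw": 0.36,"claw": 0.92},
    {"offset": [-0.96,0,0],"yaw": 0.42,"claw": 0.92},
    {"offset": [-0.96,0,0],"yaw": 0.48,"claw": 0.92},
    {"offset": [-0.96,0,0],"yaw": 0.54,"claw": 0.92},
    {"offset": [-0.96,0,0],"yaw": 0.583,"claw": 0.92},
    {"offset": [-0.96,0,0],"yaw": 0.583,"claw": 0.92}
  ]
}}

```text
time: 34.88
ee_pos: [0.5826, 0.1478, 0.3136]
tcp_rot: [-180.0, -0.0, 165.1]
wrist_force: [0.2, 0.4, -0.4]
opening: 0.0132
grasp_force: 21.6
```

Request:
{"api": "servo_tool", "payload": {
  "rows": [
    {"offset": [-0.14,0.04,0.1],"yaw": 0,"claw": 0.92},
    {"offset": [-0.27,0.08,0.35],"yaw": 0,"claw": 0.92},
    {"offset": [-0.27,0.08,0.6],"yaw": 0,"claw": 0.92},
    {"offset": [-0.27,0.08,0.78],"yaw": 0,"claw": 0.92},
    {"offset": [-0.27,0.08,0.78],"yaw": 0,"claw": 0.92}
  ]
}}

```text
time: 35.5
ee_pos: [0.6106, 0.1487, 0.2336]
tcp_rot: [-179.9, -0.2, 165.1]
wrist_force: [-0.2, -0.8, 0.2]
opening: 0.0128
grasp_force: 21.6
```

```bash
cat > sn.py <<'E'
from h import *
o=get_obs();f=np.array([.966,-.259,0]);n=np.array([.259,.966,0]);M=np.array([.529,.1705,.117]);F=o['wrist_force']
P=o['ee_pos']-[0,0,.0163]-M;print("grip rel f,l,z",(P@f).round(4),(P@n).round(4),P[2].round(4),"s",(P@f*.643+P[2]*.766).round(4),"F f,l,z",(F@f).round(2),(F@n).round(2),F[2].round(2))
red=lambda h:((h[...,0]<6)|(h[...,0]>173))&(h[...,1]>150)&(h[...,2]>90)
p,q=line("side",-15,M,(322,115,372,162),red)
np.savez("s6.npz",p=p);cv2.imwrite("pics/n%d.png"%(o['time']*100),crop(p,310,95,80,75,8))
E
python3 sn.py;ls pics
```

```text
grip rel f,l,z 0.0845 0.0001 0.1003 s 0.1312 F f,l,z -0.01 -0.84 0.15
n 79 c [0.0447 0.0489] tilt below level 14.5 ends [-0.006   0.0358] [0.1051 0.0646] px 341 371 128 150 grip off line -0.0361
a1.png
a2.png
a3.png
a4.png
c1.png
c2.png
c3.png
n3550.png
side0.png
top0.png
```

One more look (the last of 10 pictures) at the cap above the narrow mouth.

View pics/n3550.png

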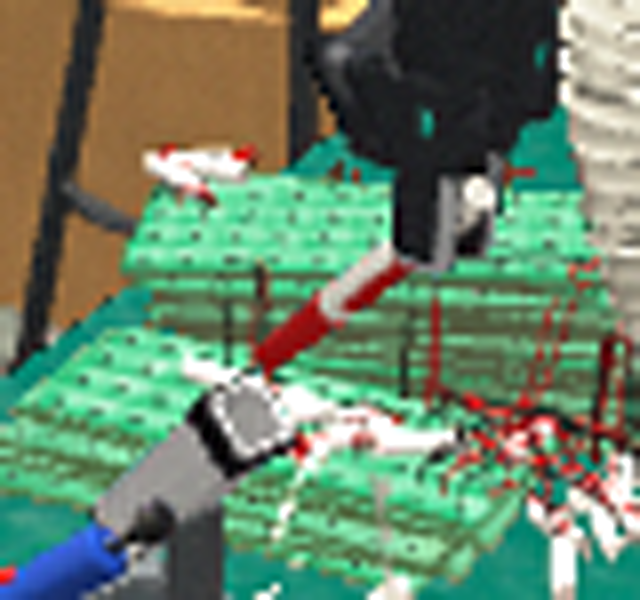

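The cap end is at crop (264,360), just above the narrow mouth's centre at (252,418), in line. Computing the relative offset.

Run:
```python
from h import *
f=np.array([.966,-.259,0]);n=np.array([.259,.966,0]);M=np.array([.529,.1705,.117])
W=onplane("side",[(342.5,139.5),(341.,146.5)],M,n);d=W[0]-W[1];print((d@f).round(4),d[2].round(4))
```

```text
0.0044 0.0249
```

Request:
{"api": "servo_tool", "payload": {
  "rows": [
    {"offset": [0,0,0.05],"yaw": 0,"claw": 0.92},
    {"offset": [0,0,0.1],"yaw": 0,"claw": 0.92},
    {"offset": [0,0,0.15],"yaw": 0,"claw": 0.92},
    {"offset": [0,0,0.18],"yaw": 0,"claw": 0.92},
    {"offset": [0,0,0.18],"yaw": 0,"claw": 0.92}
  ]
}}

```text
time: 36.17
ee_pos: [0.6105, 0.149, 0.2179]
tcp_rot: [-180.0, -0.0, 165.0]
wrist_force: [0.1, -0.2, -0.0]
opening: 0.0126
grasp_force: 21.6
```

Request:
{"api": "servo_tool", "payload": {
  "rows": [
    {"offset": [0,0,0.02],"yaw": 0,"claw": 0.92},
    {"offset": [0,0,0.04],"yaw": 0,"claw": 0.92},
    {"offset": [0,0,0.06],"yaw": 0,"claw": 0.92},
    {"offset": [0,0,0.06],"yaw": 0,"claw": 0.92}
  ]
}}

```text
time: 36.67
ee_pos: [0.6105, 0.1489, 0.2118]
tcp_rot: [-180.0, -0.0, 165.0]
wrist_force: [0.5, 0.3, -0.8]
opening: 0.0126
grasp_force: 21.6
```

Request:
{"api": "servo_tool", "payload": {
  "rows": [
    {"offset": [0.02,0,0.02],"yaw": 0,"claw": 0.92},
    {"offset": [0.04,0,0.04],"yaw": 0,"claw": 0.92},
    {"offset": [0.06,0,0.06],"yaw": 0,"claw": 0.92}
  ]
}}

```text
time: 37.05
ee_pos: [0.6046, 0.1506, 0.2059]
tcp_rot: [-180.0, -0.0, 165.0]
wrist_force: [0.8, -0.3, -0.7]
opening: 0.0127
grasp_force: 21.6
```

Request:
{"api": "servo_tool", "payload": {
  "rows": [
    {"offset": [0.02,0,0.02],"yaw": 0,"claw": 0.92},
    {"offset": [0.045,0,0.045],"yaw": 0,"claw": 0.92},
    {"offset": [0.065,0,0.065],"yaw": 0,"claw": 0.92}
  ]
}}

```text
time: 37.42
ee_pos: [0.5984, 0.1523, 0.1994]
tcp_rot: [-180.0, -0.0, 165.0]
wrist_force: [-0.2, 1.5, 0.3]
opening: 0.0125
grasp_force: 21.6
```

```bash
python3 sn.py
```

```text
grip rel f,l,z 0.0717 0.0003 0.0661 s 0.0967 F f,l,z -0.56 1.42 0.3
n 74 c [0.035  0.0219] tilt below level 26.7 ends [-0.0133 -0.0024] [0.1044 0.0568] px 339 371 137 151 grip off line -0.0039
```

Request:
{"api": "servo_tool", "payload": {
  "rows": [
    {"offset": [0.02,0,0.012],"yaw": 0,"claw": 0.92},
    {"offset": [0.04,0,0.024],"yaw": 0,"claw": 0.92},
    {"offset": [0.06,0,0.036],"yaw": 0,"claw": 0.92}
  ]
}}

```text
time: 37.85
ee_pos: [0.5927, 0.1538, 0.1959]
tcp_rot: [180.0, 0.0, 165.0]
wrist_force: [0.9, 1.0, 0.6]
opening: 0.0126
grasp_force: 21.6
```

Request:
{"api": "servo_tool", "payload": {
  "rows": [
    {"offset": [0.02,0,0.012],"yaw": 0,"claw": 0.92},
    {"offset": [0.04,0,0.024],"yaw": 0,"claw": 0.92},
    {"offset": [0.062,0,0.037],"yaw": 0,"claw": 0.92}
  ]
}}

```text
time: 38.22
ee_pos: [0.5866, 0.1554, 0.1922]
tcp_rot: [-180.0, 0.0, 165.0]
wrist_force: [0.3, 0.9, -0.8]
opening: 0.0127
grasp_force: 21.6
```

```bash
python3 sn.py
```

```text
grip rel f,l,z 0.0596 0.0003 0.0589 s 0.0834 F f,l,z 0.09 0.92 -0.82
n 61 c [0.0398 0.0269] tilt below level 26.2 ends [-0.0162 -0.0005] [0.1038 0.0583] px 338 371 133 150 grip off line -0.0066
```

Request:
{"api": "servo_tool", "payload": {
  "rows": [
    {"offset": [0.027,0,0.01],"yaw": 0,"claw": 0.92},
    {"offset": [0.055,0,0.02],"yaw": 0,"claw": 0.92},
    {"offset": [0.082,0,0.029],"yaw": 0,"claw": 0.92},
    {"offset": [0.108,0,0.038],"yaw": 0,"claw": 0.92}
  ]
}}

```text
time: 38.78
ee_pos: [0.5763, 0.1582, 0.1885]
tcp_rot: [180.0, 0.0, 165.0]
wrist_force: [1.9, -0.5, 0.2]
opening: 0.0124
grasp_force: 21.9
```

Request:
{"api": "servo_tool", "payload": {
  "rows": [
    {"offset": [0.02,0,0.016],"yaw": 0,"claw": 0.92},
    {"offset": [0.04,0,0.033],"yaw": 0,"claw": 0.92},
    {"offset": [0.06,0,0.05],"yaw": 0,"claw": 0.92}
  ]
}}

```text
time: 39.15
ee_pos: [0.5705, 0.1597, 0.1834]
tcp_rot: [-180.0, 0.0, 165.0]
wrist_force: [3.8, -0.8, -1.7]
opening: 0.0133
grasp_force: 22.0
```

```bash
python3 sn.py
```

```text
grip rel f,l,z 0.0428 0.0003 0.0501 s 0.0659 F f,l,z 3.86 0.26 -1.68
n 51 c [0.0463 0.028 ] tilt below level 26.7 ends [-0.015  -0.0029] [0.1042 0.0571] px 338 371 133 151 grip off line -0.0041
```

Request:
{"api": "servo_tool", "payload": {
  "rows": [
    {"offset": [0.013,0,0.015],"yaw": 0,"claw": 0.92},
    {"offset": [0.026,0,0.031],"yaw": 0,"claw": 0.92}
  ]
}}

```text
time: 39.45
ee_pos: [0.5681, 0.1604, 0.1803]
tcp_rot: [180.0, 0.0, 165.0]
wrist_force: [2.6, -0.3, -1.1]
opening: 0.0126
grasp_force: 22.0
```

Request:
{"api": "servo_tool", "payload": {
  "rows": [
    {"offset": [0.013,0,0.015],"yaw": 0,"claw": 0.92},
    {"offset": [0.026,0,0.031],"yaw": 0,"claw": 0.92}
  ]
}}

```text
time: 39.7
ee_pos: [0.5654, 0.1611, 0.1772]
tcp_rot: [-180.0, -0.0, 165.0]
wrist_force: [2.7, -1.3, -0.7]
opening: 0.0132
grasp_force: 22.0
```

Request:
{"api": "servo_tool", "payload": {
  "rows": [
    {"offset": [0.013,0,0.015],"yaw": 0,"claw": 0.92},
    {"offset": [0.026,0,0.031],"yaw": 0,"claw": 0.92}
  ]
}}

```text
time: 39.95
ee_pos: [0.563, 0.1618, 0.1741]
tcp_rot: [180.0, 0.0, 165.0]
wrist_force: [3.6, -0.7, -2.3]
opening: 0.0127
grasp_force: 22.0
```

Request:
{"api": "servo_tool", "payload": {
  "rows": [
    {"offset": [0.013,0,0.015],"yaw": 0,"claw": 0.92},
    {"offset": [0.026,0,0.031],"yaw": 0,"claw": 0.92}
  ]
}}

```text
time: 40.2
ee_pos: [0.5605, 0.1624, 0.171]
tcp_rot: [-180.0, 0.0, 165.0]
wrist_force: [3.7, -0.9, -1.3]
opening: 0.0129
grasp_force: 22.0
```

Request:
{"api": "servo_tool", "payload": {
  "rows": [
    {"offset": [0.013,0,0.015],"yaw": 0,"claw": 0.92},
    {"offset": [0.026,0,0.031],"yaw": 0,"claw": 0.92}
  ]
}}

```text
time: 40.45
ee_pos: [0.5579, 0.1631, 0.1679]
tcp_rot: [-180.0, 0.0, 165.0]
wrist_force: [2.5, -0.9, -1.7]
opening: 0.0128
grasp_force: 22.0
```

Request:
{"api": "servo_tool", "payload": {
  "rows": [
    {"offset": [0.013,0,0.015],"yaw": 0,"claw": 0.92},
    {"offset": [0.026,0,0.031],"yaw": 0,"claw": 0.92}
  ]
}}

```text
time: 40.7
ee_pos: [0.5555, 0.1637, 0.1648]
tcp_rot: [180.0, 0.0, 165.0]
wrist_force: [4.2, -1.5, -0.6]
opening: 0.0131
grasp_force: 22.0
```

Request:
{"api": "servo_tool", "payload": {
  "rows": [
    {"offset": [0.01,0,0.011],"yaw": 0,"claw": 0.92},
    {"offset": [0.019,0,0.023],"yaw": 0,"claw": 0.92}
  ]
}}

```text
time: 40.95
ee_pos: [0.5536, 0.1643, 0.1626]
tcp_rot: [180.0, 0.0, 165.0]
wrist_force: [4.4, -1.3, -1.4]
opening: 0.0125
grasp_force: 22.0
```

Request:
{"api": "servo_tool", "payload": {
  "rows": [
    {"offset": [0.01,0,0.011],"yaw": 0,"claw": 0.92},
    {"offset": [0.019,0,0.023],"yaw": 0,"claw": 0.92}
  ]
}}

```text
time: 41.2
ee_pos: [0.5522, 0.1647, 0.1607]
tcp_rot: [180.0, 0.1, 165.0]
wrist_force: [7.0, -2.8, 5.1]
opening: 0.0128
grasp_force: 22.6
```

```bash
python3 sn.py
```

```text
grip rel f,l,z 0.024 0.0004 0.0274 s 0.0364 F f,l,z 7.54 -0.93 5.06
n 36 c [0.0579 0.0318] tilt below level 28.4 ends [-0.0117 -0.0059] [0.104  0.0567] px 339 371 133 150 grip off line -0.0004
```

Request:
{"api": "servo_tool", "payload": {
  "rows": [
    {"offset": [0.006,0,0.008],"yaw": 0,"claw": 0.92}
  ]
}}

```text
time: 41.38
ee_pos: [0.5522, 0.1648, 0.1606]
tcp_rot: [180.0, 0.2, 165.0]
wrist_force: [7.7, -3.6, 6.1]
opening: 0.013
grasp_force: 22.9
```

The marker is stopped at about 72 mm, and a further nudge gave no motion. I'll relax the push and release gently.

Request:
{"api": "servo_tool", "payload": {
  "rows": [
    {"offset": [-0.01,0,-0.012],"yaw": 0,"claw": 0.92},
    {"offset": [-0.01,0,-0.012],"yaw": 0,"claw": 0.82},
    {"offset": [-0.01,0,-0.012],"yaw": 0,"claw": 0.78},
    {"offset": [-0.01,0,-0.012],"yaw": 0,"claw": 0.7},
    {"offset": [-0.01,0,-0.012],"yaw": 0,"claw": 0.55},
    {"offset": [-0.01,0,-0.012],"yaw": 0,"claw": 0.45},
    {"offset": [-0.01,0,-0.012],"yaw": 0,"claw": 0.45}
  ]
}}

```text
time: 42.25
ee_pos: [0.5522, 0.1646, 0.1607]
tcp_rot: [-180.0, -0.0, 165.0]
wrist_force: [0.9, -0.5, -0.2]
opening: 0.0471
grasp_force: 0.0
```

Request:
{"api": "servo_tool", "payload": {
  "rows": [
    {"offset": [0,0,-0.2],"yaw": 0,"claw": 0.45},
    {"offset": [0,0,-0.5],"yaw": 0,"claw": 0.4},
    {"offset": [0,0,-0.9],"yaw": 0,"claw": 0.4},
    {"offset": [0,0,-0.9],"yaw": 0,"claw": 0.4}
  ]
}}

```text
time: 42.75
ee_pos: [0.5531, 0.1649, 0.254]
tcp_rot: [179.8, 0.3, 165.0]
wrist_force: [0.0, 0.4, -1.0]
opening: 0.0508
grasp_force: 0.0
```

Request:
{"api": "servo_tool", "payload": {
  "rows": [
    {"offset": [0.4,0,-0.2],"yaw": 0,"claw": 0.4},
    {"offset": [0.8,0,-0.2],"yaw": 0,"claw": 0.4},
    {"offset": [1,0,-0.2],"yaw": 0,"claw": 0.4},
    {"offset": [1,0,-0.2],"yaw": 0,"claw": 0.4}
  ]
}}

```text
time: 43.25
ee_pos: [0.4547, 0.1907, 0.2705]
tcp_rot: [180.0, 0.0, 165.1]
wrist_force: [1.0, -0.1, 0.2]
opening: 0.051
grasp_force: 0.0
```

Run:
```python
from h import *
p,d=camera("side");np.savez("s7.npz",p=p,d=d)
def tilt(nm,M,yaw,sel,box):
    hsv=cv2.cvtColor(p,cv2.COLOR_RGB2HSV).astype(int);x0,y0,x1,y1=box
    m=np.zeros(d.shape,np.uint8);m[y0:y1,x0:x1]=sel(hsv)[y0:y1,x0:x1]
    a=np.radians(yaw);f=np.array([np.cos(a),np.sin(a),0]);n=np.array([-f[1],f[0],0])
    v,u=np.nonzero(m);W=onplane("side",np.c_[u,v].astype(float),M,n)-M;q=np.c_[W@f,W[:,2]]
    s=q@[.643,.766];t=q@[.766,-.643];k=(abs(t)<.03)&(s>-.02)&(s<.12)
    print(nm,k.sum(),"s",s[k].min().round(3),s[k].max().round(3))
    for lo in np.arange(-.01,.1,.015):
        j=k&(s>lo)&(s<lo+.015)
        if j.sum()>3: print("  s",round(lo+.0075,4),"mid t",np.round((np.percentile(t[j],5)+np.percentile(t[j],95))/2,4),"n",j.sum())
tilt("pump",np.array([.5225,-.0285,.124]),16,blue,(270,110,350,190))
tilt("marker",np.array([.529,.1705,.117]),-15,lambda h:(h[...,1]<60)&(h[...,2]>120),(325,100,380,160))
```

```text
pump 165 s -0.008 0.07
  s -0.0025 mid t 0.0029 n 29
  s 0.0125 mid t 0.0058 n 33
  s 0.0275 mid t 0.0096 n 29
  s 0.0425 mid t 0.0113 n 34
  s 0.0575 mid t 0.0143 n 34
  s 0.0725 mid t 0.0138 n 6
marker 151 s -0.02 0.068
  s -0.0025 mid t -0.0073 n 29
  s 0.0125 mid t 0.009 n 26
  s 0.0275 mid t 0.012 n 25
  s 0.0425 mid t 0.0134 n 26
  s 0.0575 mid t 0.0145 n 20
```

Both tools sit in their tubes: pump about 0.19 rad off axis and 70 mm deep, marker about 0.12 rad and 70 mm. The gripper is clear, so I'm handing in.

```bash
python3 -c "
from workcell import *
print(job_done())"
```

```text
the job is handed in; nothing more can be done
None
```

I handed the job in at about 43 s with the pump (nozzle down) and the marker (cap down) each resting on its stop about 70 mm deep, within 0.2 rad of the tube axis by camera, and the gripper clear; no verdict was returned.

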